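# Set the locating plug and hold the cast lever over the drilling fixture

### The arm

A 6-joint arm with a two-finger parallel gripper is mounted at the origin on the work surface. World frame = base frame: x ahead of the robot, y to its left, z up, the work surface at z = 0. Lengths are in m, angles in rad, forces in N, time in s.
With the tool pointing down it reaches from about 0.35 to 0.875 m from the base axis. Payload 4.2 kg.
Tool frame: the origin (TCP) lies at the very end of the fingers, on their centre line; the grasp point (between the pads) lies arm.pinch_z behind it (arm.pinch_z is the distance from the TCP to the grasp point, in m); x points along the fingers, y is the direction in which the jaws open and shut, and the axes are right-handed (so a half turn about x gives the same grasp; the last joint's range is limited). The gripper opens to 87 mm and grips with 3 to 60 N. Pads are 19 mm wide; open, the fingers measure 117 mm over their backs; the gripper's body (75 mm by 190 mm) begins 51 mm behind the grasp point.
Start: joints at [-0.992, 0.385, 0.008, 0, -1.194, -0.259], TCP at [0.197, -0.593, 0.223] pointing down, gripper open.
Joint ranges: [-3.14, 3.14], [-1.21, 2.06], [-1.07, 1.41], [-3.16, 2.05], [-2.99, -0.16], [-3.1, 3.1]. Speed limits (rad/s): [2.79, 2.79, 3.14, 3.14, 3.14, 3.14].

### API

Orientations are given as a 3x3 rotation matrix whose columns are the frame's x, y, z axes.
In Python, from bench import arm gives the robot as it stands.
- The arm moves only by the tool apply_moves, never from a script. Its argument "steps" is a list of rows, each a list of 5 numbers: the shift along the world's x, y, z in cm, then the turn about the world's z in degrees, then the closure in counts, from 0 (fully open) to 255 (shut). A call has 1 to 8 rows; each row shifts and turns the pose as measured when the row begins; what a row does not reach is not made up. A row lasts 1/12 s, in which the tool goes at most 41.7 mm and 7.16 degrees, less where a joint would pass 70% of its speed; a pose out of reach is approached as far as the arm can. A call is refused whole if a number of a shift passes 4.17 or a number of a turn 7.16, either way. A call with a gripper value outside its range is refused whole. The fingers move at their own pace and stop on an object; "grip_force" is the grip in N (left out, the last holds). Time passes only in rows, so rows that do not move let the fingers close. It gives the time, the measured TCP pose, the force and the opening at its end, in the units of the state.
- arm.sense(): the state, without advancing time (a new reading comes with each control period).
- arm.read_camera(name): name is "side" or "top" or "wrist"; returns a dict with "image" (400x640x3 uint8, red, green, blue), "fx", "fy", "cx", "cy" (pixels), "k1" (the pictures are not rectified: a ray, as slopes to the right and down, at radius r is drawn at 1 + k1 r^2 times it, then the intrinsics apply), "R" (3x3) and "t" (3): a world point X has camera coordinates R X + t; the wrist camera has in their place "tool_from_camera" (4x4, takes a point from camera to tool coordinates, whose origin is the TCP and whose axes are the tool frame's). Camera axes: x right, y down, z forward; pixel columns grow to the right and rows downward; lengths in m; the calibration is good to about 2 mm. A picture is of the moment at which its call begins: read the wrist's pose just before it. There is no depth.
- arm.finish_job(): hands the job in, once; it reports no verdict.
Trained networks look in the newest picture that a camera, given by its name, has taken for a name from the list of things; names that differ only in an ending like _2 or _b are one class to them, and where a whole thing is asked for, a point or a joint stands for the part that bears it (a point fixed in the world has none). Each returns a list of dicts, best first, with "p" (0 to 1); they miss things now and then, are a little off and sometimes report something else, mostly with a low value. They report only what shows in the picture. A call takes as long as a camera call. They do not tell look-alikes from the thing itself.
- arm.find_in(target, camera): "bbox" ([left, top, right, bottom] in pixels, round what is visible of it).
- arm.tip_of(target, camera): "xy" ([column, row] in pixels: a listed point, or the origin of a listed thing).
The state is a dict: "clock": time; "joint_positions": joint angles; "joint_vel": joint speeds; "joint_efforts": joint torques, N m; "tcp_pos": TCP position; "ee_rot": TCP orientation; "ft_force": force on the tool from outside, world axes, zero at the start; "wrist_torque": the same for the moment, N m; "grip_width": opening from 0.0 (shut) to 1.0 (fully open).
Only numpy, scipy, OpenCV 4.12 (cv2) and the standard library are available. Lean on these libraries where they do the work, as an engineer would, in place of code of your own. Each camera call takes 0.05 s, during which the arm holds its last target.

### The job

Plug the orange locating plug into the square socket of the green drilling fixture, fully home, and let go of it. Then lift the cast lever by its balance point (the yellow band) and hold it level over the fixture, hub straight above the plug's pin and small end above the steel rest, about 5 cm clear of the pin. Finish while still holding it there in the gripper, without setting it down, and leave the tin, the wrench and the blue bin where they are.

Things in the scene. Friction and masses are not known exactly. Their poses are not given: they have to be found in the camera images.
- fixture: Green drilling fixture bolted to the bench, robot's left or right: block 240 mm (its x) x 80 x 40 mm high, origin at the centre of its underside. On its top: the square socket at x = -80; at x = +90 a steel rest, a pad 36 x 60 mm, 30 mm above the block's top, with two cheeks (8 mm wide, 12 mm high) along its y edges.
- socket (a point): Centre of the mouth of the square socket hole, level with the fixture's top, 40 mm above the bench. The hole is 28 x 28 mm, sides along the fixture's x and y, 32 mm deep, blind, with a 2 mm chamfer at the mouth.
- rest (a point): Centre of the top of the rest pad, 70 mm above the bench, 170 mm from the socket along the fixture's +x.
- plug: Loose plug standing upright, 69 mm tall, 0.12 kg. On one axis, from below: square aluminium shank 26 x 26 mm, 25 mm long (last 5 tapering to 20); square orange grip body 34 x 34 mm, z = 25 to 55; round steel pin 16 mm in diameter, z = 55 to 69. Sides along its x and y; any quarter turn fits. Origin: centre of the shank's underside. Home, the orange body's underside lies on the fixture's top.
- shoulder (a point): On the plug's axis at the underside of the orange body, 25 mm above the plug's origin.
- pin_top (a point): On the plug's axis at the top of its pin, 69 mm above the plug's origin; 84 mm above the bench when the plug is home.
- lever: Loose dark cast-iron lever lying flat, 0.5 to 0.8 kg. Heavy hub (44 mm in diameter, 34 mm high, 18 mm bore) at x = -80, small round end (22 mm in diameter, 34 mm high) at x = +90, joined by a straight arm along x, 12 mm wide (y), z = 10 to 30. Origin at underside level, z up. Balance point, marked by a yellow band round the arm, at x = -21, 59 mm from the hub's centre.
- hub (a point): Centre of the underside of the lever's hub (x = -80, z = 0 in the lever's frame).
- small_end (a point): Centre of the underside of the lever's small end (x = +90, z = 0 in the lever's frame).
- balance (a point): Balance point (centre of mass along the arm): middle of the arm at the yellow band, 20 mm above the lever's underside, x = -21.
- tin: Bystander: closed tin, 66 mm in diameter, 90 mm tall, origin at the centre of its underside.
- wrench: Bystander: steel wrench about 165 mm long lying on the bench, origin near its middle.
- nut_bin: Bystander: open blue plastic bin 80 x 120 x 50 mm, origin at the centre of its underside.
Things that resemble listed ones, but are neither listed nor needed, are in the scene too. Several things look just like the plug: the one meant starts farthest from the robot's base.

How it is judged:
By the outcome, as a careful person would: the job done as asked, in the order asked, and still so for the second after the job is handed in, while the arm keeps its last pose, push and grip.
It also fails if it takes over 61 s, if anything falls off the work surface, if the arm or the gripper's body presses on something with over 40 N, if the wrist force passes 120 N, or if a joint passes its speed limit or range.

## Working session

There is one attempt and no reset: what is moved stays moved. The work goes in short steps, Python scripts to look and compute and a tool call to move; the robot and the scene stay as the last step left them, time stands still between calls to the robot, and variables do not carry over. Pictures are saved under pics/ and viewed, and the job is handed in when it is done.

Besides the shell and the picture viewer there is one more tool, called after ">>>" in YAML: its name, and indented under it one key for each argument. apply_moves: Moves the arm, as the interface text tells. Its arguments: {"type":"object","properties":{"steps":{"type":"array","items":{"type":"array","items":{"type":"number"}}},"grip_force":{"type":"number"}},"required":["steps"]}

```bash
mkdir -p pics; ls; cat > h.py <<'E'
import numpy as np, cv2
from bench import arm
def K(c): return np.array([[c["fx"],0,c["cx"]],[0,c["fy"],c["cy"]],[0,0,1.]])
def pose(c,s=None):
    if "R" in c: return np.array(c["R"]),np.array(c["t"])
    s=s or arm.sense()
    T=np.eye(4);T[:3,:3]=s["ee_rot"];T[:3,3]=s["tcp_pos"]
    W=np.linalg.inv(T@np.array(c["tool_from_camera"]))
    return W[:3,:3],W[:3,3]
def dist(c): return np.array([c["k1"],0,0,0,0.])
def ray(c,uv,P=None):
    R,t=P or pose(c)
    p=cv2.undistortPoints(np.array(uv,float).reshape(-1,1,2),K(c),dist(c)).reshape(-1,2)
    d=np.c_[p,np.ones(len(p))]@R
    return -R.T@t,d
def onz(c,uv,z,P=None):
    o,d=ray(c,uv,P); return o+d*((z-o[2])/d[:,2])[:,None]
def proj(c,X,P=None):
    R,t=P or pose(c)
    return cv2.projectPoints(np.array(X,float).reshape(-1,1,3),cv2.Rodrigues(R)[0],t,K(c),dist(c))[0].reshape(-1,2)
def save(c,n): cv2.imwrite("pics/"+n,c["image"][:,:,::-1])
E
python3 - <<'E'
from h import *
s=arm.sense();print(s["clock"],s["tcp_pos"],np.round(s["ee_rot"],3).tolist(),arm.pinch_z,s["grip_width"])
for n in("side","top","wrist"):
    c=arm.read_camera(n);save(c,n+"0.png")
    if n!="wrist":print(n,(-np.array(c["R"]).T@c["t"]).round(3),c["fx"],c["k1"])
    P=pose(c,s)
    for t in ("plug","lever","fixture","tin","wrench","nut_bin"):
        print(n,t,[(np.round(d["bbox"]).tolist(),round(d["p"],2)) for d in arm.find_in(t,n)])
    for t,z in (("socket",.04),("rest",.07),("pin_top",.069),("shoulder",.025),("hub",0),("small_end",0),("balance",.02)):
        print(n,t,[(np.round(d["xy"]).tolist(),round(d["p"],2),onz(c,[d["xy"]],z,P)[0].round(3).tolist()) for d in arm.tip_of(t,n)])
print(arm.sense()["clock"])
E
```

```text
pics
0.0 [ 0.19630187 -0.59272634  0.22146009] [[-0.001, -0.314, 0.949], [0.002, 0.949, 0.314], [-1.0, 0.002, -0.0]] 0.0187 1.0010327007316409
side [ 0.534 -0.788  0.607] 455.95353177584303 -0.10587715592025831
side plug [([207.0, 219.0, 225.0, 249.0], 0.81), ([223.0, 182.0, 235.0, 210.0], 0.74), ([256.0, 207.0, 278.0, 240.0], 0.68)]
side lever [([268.0, 153.0, 347.0, 174.0], 0.87)]
side fixture [([241.0, 266.0, 390.0, 350.0], 0.86)]
side tin [([394.0, 189.0, 430.0, 242.0], 0.87)]
side wrench [([352.0, 169.0, 422.0, 184.0], 0.88)]
side nut_bin [([397.0, 248.0, 454.0, 318.0], 0.72)]
side socket [([275.0, 284.0], 0.9, [0.51, -0.216, 0.04])]
side rest [([406.0, 233.0], 0.72, [0.759, -0.123, 0.07]), ([340.0, 174.0], 0.71, [0.658, 0.098, 0.07]), ([372.0, 293.0], 0.63, [0.667, -0.275, 0.07]), ([387.0, 180.0], 0.26, [0.759, 0.067, 0.07])]
side pin_top [([228.0, 180.0], 0.88, [0.404, 0.086, 0.069]), ([265.0, 207.0], 0.81, [0.491, -0.024, 0.069]), ([214.0, 221.0], 0.72, [0.391, -0.065, 0.069])]
side shoulder [([229.0, 198.0], 0.92, [0.403, 0.081, 0.025]), ([267.0, 226.0], 0.8, [0.492, -0.029,
[... 894 characters left out ...]
, 0.07])]
top pin_top [([315.0, 238.0], 0.7, [0.487, -0.031, 0.069]), ([274.0, 275.0], 0.66, [0.396, 0.07, 0.069]), ([328.0, 278.0], 0.47, [0.39, -0.064, 0.069])]
top shoulder [([328.0, 273.0], 0.66, [0.399, -0.065, 0.025]), ([273.0, 271.0], 0.55, [0.402, 0.074, 0.025])]
top hub [([209.0, 230.0], 0.94, [0.504, 0.244, 0.0])]
top small_end [([228.0, 164.0], 0.79, [0.676, 0.198, 0.0])]
top balance [([381.0, 129.0], 0.68, [0.77, -0.198, 0.02]), ([212.0, 206.0], 0.66, [0.565, 0.232, 0.02])]
wrist plug []
wrist lever []
wrist fixture []
wrist tin []
wrist wrench []
wrist nut_bin []
wrist socket []
wrist rest []
wrist pin_top []
wrist shoulder []
wrist hub []
wrist small_end []
wrist balance []
2.1
```

View pictures.

View pics/side0.png

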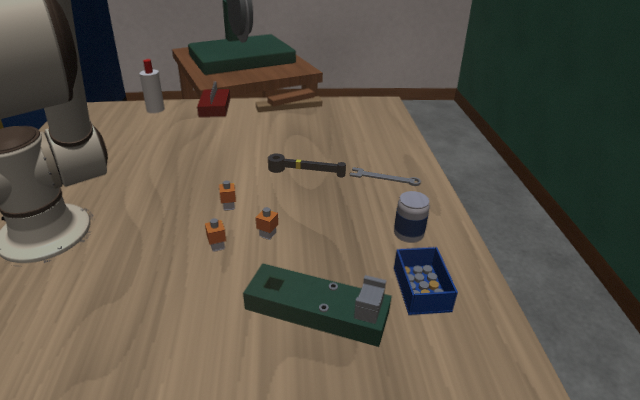

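View pics/top0.png

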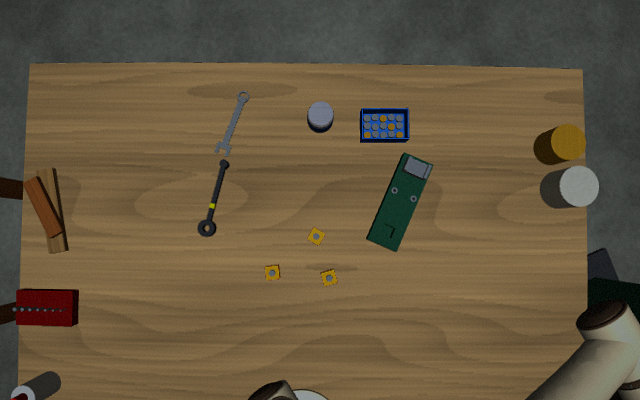

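View pics/wrist0.png

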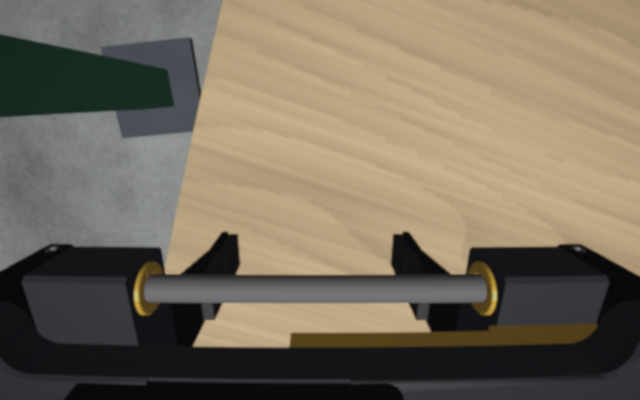

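```bash
python3 - <<'E'
from h import *
c=arm.read_camera("wrist");print(np.round(c["tool_from_camera"],3),c["fx"],c["cx"],c["cy"],c["k1"])
s=arm.sense()
print(onz(c,[[320,200],[320,100]],0.04,pose(c,s)), s["tcp_pos"])
E
```

```text
[[ 0.001 -0.291  0.957 -0.163]
 [ 1.    -0.    -0.001 -0.   ]
 [ 0.     0.957  0.291 -0.081]
 [ 0.     0.     0.     1.   ]] 314.01939935172953 314.9980009589398 197.3110562701699 -0.03703362116464221
[[ 0.2210666  -0.57956839  0.04      ]
 [ 0.11643832 -0.61468605  0.04      ]] [ 0.19651558 -0.59328238  0.22256609]
```

>>> apply_moves:
  steps:
    - [2.6,3.1,0.3,-3,0]
    - [2.6,3.1,0.3,-3,0]
    - [2.6,3.1,0.3,-3,0]
    - [2.6,3.1,0.3,-3,0]
    - [2.6,3.1,0.3,-3,0]
    - [2.6,3.1,0.3,-3,0]
    - [2.6,3.1,0.3,-3,0]
    - [2.6,3.1,0.3,-3,0]

```text
clock: 2.82
tcp_pos: [0.4041, -0.3414, 0.2456]
ee_rot: [[-0.001, 0.134, 0.991], [0.001, 0.991, -0.134], [-1.0, 0.0, -0.001]]
ft_force: [1.0, -1.2, 0.7]
grip_width: 0.995
```

>>> apply_moves:
  steps:
    - [2.6,3.1,0.3,-3,0]
    - [2.6,3.1,0.3,-3,0]
    - [2.6,3.1,0.3,-3,0]
    - [2.6,3.1,0.3,-3,0]
    - [2.6,3.1,0.3,-3,0]
    - [2.6,3.1,0.3,0,0]
    - [2.6,3.1,0.3,0,0]
    - [0,0,0,0,0]

```text
clock: 3.48
tcp_pos: [0.5926, -0.1118, 0.2698]
ee_rot: [[0.007, 0.393, 0.92], [-0.001, 0.92, -0.393], [-1.0, 0.002, 0.007]]
ft_force: [-0.8, -0.4, 0.6]
grip_width: 0.997
```

```bash
python3 - <<'E'
from h import *
s=arm.sense();c=arm.read_camera("wrist");save(c,"w1.png");P=pose(c,s)
print(s["clock"],s["tcp_pos"],s["joint_vel"])
for t,z in (("socket",.04),("rest",.07),("pin_top",.069),("shoulder",.025)):
    print(t,[(np.round(d["xy"],1).tolist(),round(d["p"],2),onz(c,[d["xy"]],z,P)[0].round(4).tolist()) for d in arm.tip_of(t,"wrist")])
E
```

```text
3.4833 [ 0.59264077 -0.11180456  0.26981016] [-0.02303746 -0.03022055 -0.05095127  0.00305982 -0.03509369  0.02227276]
socket [([212.1, 135.2], 0.87, [0.506, -0.2134, 0.04])]
rest []
pin_top [([348.1, 58.8], 0.8, [0.4928, -0.0308, 0.069])]
shoulder [([341.1, 61.8], 0.61, [0.4896, -0.0337, 0.025])]
```

View pics/w1.png

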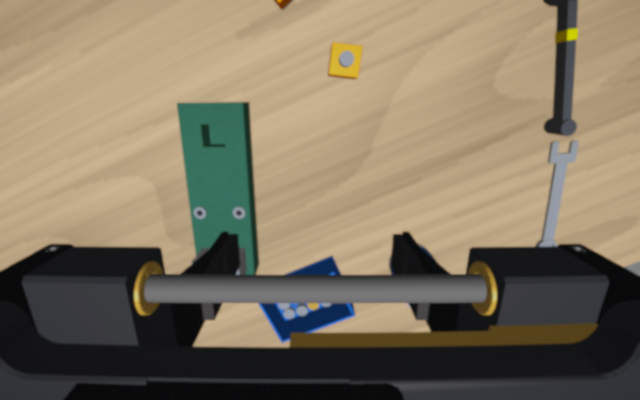

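```bash
cat >> h.py <<'E'
def warp(c,P,x0,y0,w,h,z,res=0.0005):
    # image: rows = world x decreasing downward, cols = world y decreasing rightwards; center x0,y0
    nx,ny=int(h/res),int(w/res)
    X,Y=np.meshgrid(x0+h/2-np.arange(nx)*res,y0+w/2-np.arange(ny)*res,indexing="ij")
    p=proj(c,np.c_[X.ravel(),Y.ravel(),np.full(X.size,z)],P).astype(np.float32).reshape(nx,ny,2)
    return cv2.remap(c["image"],p[...,0],p[...,1],cv2.INTER_LINEAR)
E
cat > a.py <<'E'
from h import *
s=arm.sense();c=arm.read_camera("wrist");P=pose(c,s)
a=warp(c,P,.493,-.031,.1,.1,.055,.0002);b=warp(c,P,.56,-.235,.2,.28,.04)
cv2.imwrite("pics/wp.png",a[:,:,::-1]);cv2.imwrite("pics/wf.png",b[:,:,::-1])
h=cv2.cvtColor(a,cv2.COLOR_RGB2HSV);m=cv2.inRange(h,(8,150,150),(30,255,255))
m=cv2.morphologyEx(m,cv2.MORPH_CLOSE,np.ones((60,60)))
k=max(cv2.findContours(m,0,2)[0],key=cv2.contourArea);r=cv2.minAreaRect(k)
print("plug",.493+.05-r[0][1]*.0002,-.031+.05-r[0][0]*.0002,np.array(r[1])*.0002)
bx=cv2.boxPoints(r);W=np.c_[.543-bx[:,1]*.0002,.019-bx[:,0]*.0002];e=W[1]-W[0];print("ang mod90",np.degrees(np.arctan2(e[1],e[0]))%90)
h=cv2.cvtColor(b,cv2.COLOR_RGB2HSV)
print(h[60:560:100,200])
E
python3 a.py
```

```text
plug 0.49221148071289067 -0.0329837890625 [0.03431192 0.0349403 ]
ang mod90 60.395515
[[ 71  95  51]
 [ 81 126 113]
 [ 80 128 112]
 [ 80 128 112]
 [ 81 129 109]]
```

```bash
cd pics; python3 -c "
import cv2,numpy as np
a=cv2.imread('wp.png');b=cv2.imread('wf.png');o=np.zeros((560,920,3),np.uint8);o[:500,:500]=a;o[:,510:910]=b;cv2.imwrite('c1.png',cv2.resize(o,(800,487)))"
```

```text
(no output)
```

View pics/c1.png

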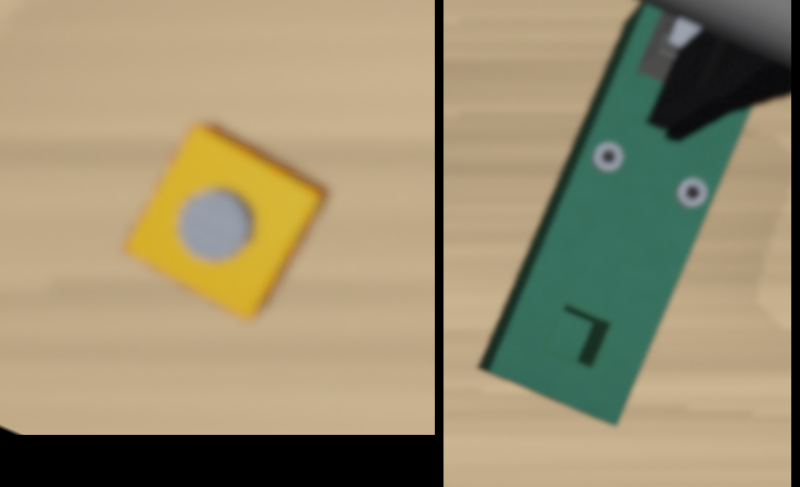

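```bash
cat > fx.py <<'E'
from h import *
def fixture(c,P,x0=.56,y0=-.235,w=.2,hh=.28,tag="f"):
    res=.0005
    b=warp(c,P,x0,y0,w,hh,.04,res)
    h=cv2.cvtColor(b,cv2.COLOR_RGB2HSV);m=cv2.inRange(h,(65,80,75),(95,255,255))
    m=cv2.morphologyEx(m,cv2.MORPH_OPEN,np.ones((5,5)))
    k=max(cv2.findContours(m,0,cv2.CHAIN_APPROX_NONE)[0],key=cv2.contourArea)[:,0]
    W=np.c_[x0+hh/2-k[:,1]*res,y0+w/2-k[:,0]*res]
    return W,m,b
if __name__=="__main__":
    from scipy.optimize import least_squares
    s=arm.sense();c=arm.read_camera("wrist");P=pose(c,s)
    W,m,b=fixture(c,P)
    # model: socket (x,y), angle th; edges x=-40 (rel. socket), y=+-40
    def f(p,Wf):
        th=p[2];R=np.array([[np.cos(th),np.sin(th)],[-np.sin(th),np.cos(th)]])
        L=(Wf-p[:2])@R.T
        d=np.stack([L[:,0]+.04,L[:,1]-.04,L[:,1]+.04,L[:,0]-.2])
        return d[np.argmin(abs(d),0),np.arange(len(L))]
    p=np.array([.508,-.215,np.radians(-23)])
    for thr in (.012,.006,.004,.003):
        sel=W[abs(f(p,W))<thr]
        q=least_squares(f,p,args=(sel,),loss="soft_l1",f_scale=.001);p=q.x
    print("socket",p[:2].round(4),"ang",np.degrees(p[2]).round(2),len(sel),np.std(f(p,sel)))
    # y-edges separately -> width
    th=p[2];R=np.array([[np.cos(th),np.sin(th)],[-np.sin(th),np.cos(th)]]);L=(W-p[:2])@R.T
    for sg in(1,-1):
        e=L[(abs(L[:,1]-sg*.04)<.005)&(L[:,0]>-.03)&(L[:,0]<.1)];print(sg,np.polyfit(e[:,0],e[:,1],1),len(e))
    e=L[(abs(L[:,0]+.04)<.005)&(abs(L[:,1])<.03)];print(np.polyfit(e[:,1],e[:,0],1))
    # reproject model to warp
    cv2.imwrite("pics/fm.png",np.hstack([b[:,:,::-1],cv2.cvtColor(m,cv2.COLOR_GRAY2BGR)]))
E
python3 fx.py
```

```text
socket [ 0.5091 -0.2127] ang -23.17 921 0.0008054832176617225
1 [0.00402363 0.03906019] 240
-1 [ 0.00463502 -0.03924236] 239
[ 0.00353512 -0.04002952]
```

View pics/fm.png

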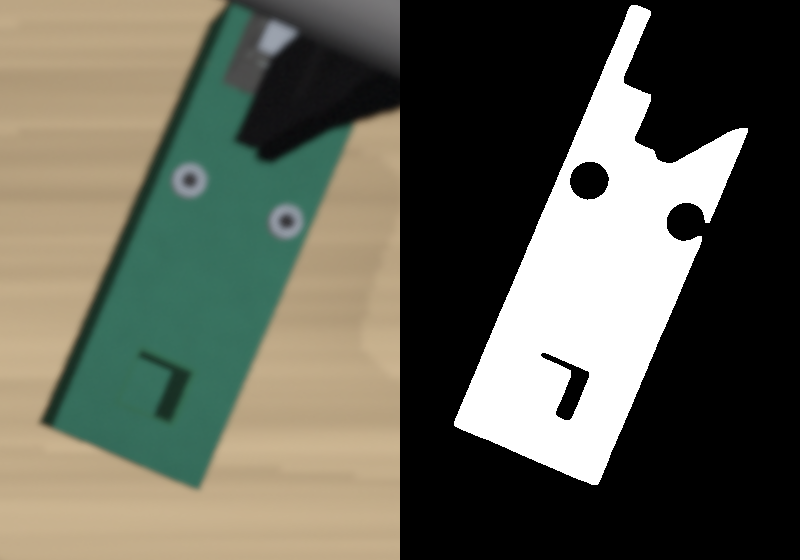

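>>> apply_moves:
  steps:
    - [-2.0,1.6,-2.5,-2.2,0]
    - [-2.0,1.6,-2.5,-2.2,0]
    - [-2.0,1.6,-2.5,-2.2,0]
    - [-2.0,1.6,-2.5,0,0]
    - [-2.0,1.6,-2.5,0,0]
    - [0,0,-2,0,0]
    - [0,0,0,0,0]

```text
clock: 4.42
tcp_pos: [0.4805, -0.0442, 0.1244]
ee_rot: [[0.015, 0.52, 0.854], [-0.004, 0.854, -0.52], [-1.0, 0.004, 0.015]]
ft_force: [-1.1, -0.9, -0.2]
grip_width: 0.999
```

```bash
python3 a.py; python3 - <<'E'
from h import *
s=arm.sense();c=arm.read_camera("wrist");save(c,"w2.png");P=pose(c,s)
print(s["clock"],s["tcp_pos"],np.degrees(np.arctan2(s["ee_rot"][1][1],s["ee_rot"][0][1])))
for t,z in (("pin_top",.069),("shoulder",.025)):
    print(t,[(np.round(d["xy"],1).tolist(),round(d["p"],2),onz(c,[d["xy"]],z,P)[0].round(4).tolist()) for d in arm.tip_of(t,"wrist")])
E
```

```text
plug 0.491105615234375 -0.031920431518554684 [0.03369659 0.03457774]
ang mod90 60.361633
[[  0   0   0]
 [120  77  10]
 [100  38  20]
 [105  28  18]
 [ 26 125 145]]
4.4667 [ 0.4815114  -0.04433732  0.1260974 ] 58.63229490778461
pin_top [([340.1, 214.1], 0.84, [0.4917, -0.029, 0.069]), ([216.6, 123.1], 0.83, [0.3904, -0.0675, 0.069]), ([411.1, 14.3], 0.61, [0.3996, 0.0757, 0.069])]
shoulder [([398.6, 29.4], 0.84, [0.4019, 0.0785, 0.025]), ([234.8, 115.0], 0.64, [0.389, -0.0642, 0.025]), ([333.3, 196.9], 0.58, [0.4911, -0.0314, 0.025])]
```

View pics/w2.png

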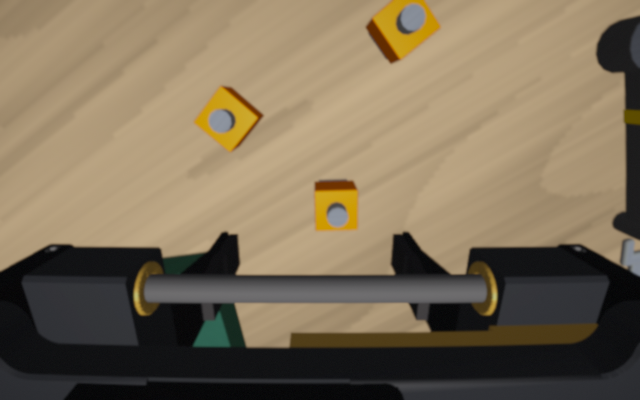

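View pics/wp.png

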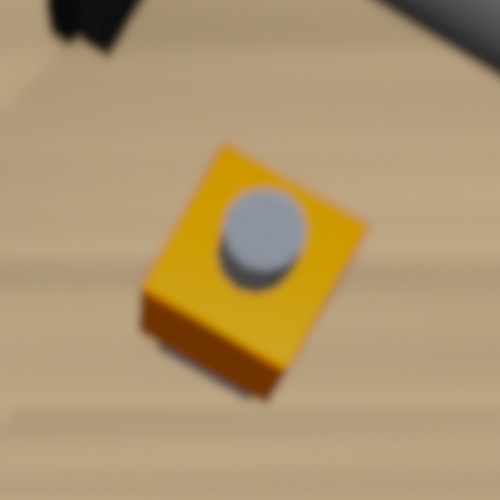

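>>> apply_moves:
  steps:
    - [1.0,1.23,0,1.8,0]
    - [0,0,0,0,0]
    - [0,0,-3,0,0]
    - [0,0,0,0,0]

```text
clock: 4.95
tcp_pos: [0.5041, -0.0308, 0.1047]
ee_rot: [[0.041, 0.492, 0.869], [0.001, 0.87, -0.493], [-0.999, 0.021, 0.035]]
ft_force: [-1.2, 0.3, -1.0]
grip_width: 1.0
```

```bash
python3 - <<'E'
from h import *
s=arm.sense();print(s["clock"],s["tcp_pos"],np.round(s["ee_rot"],3).tolist(),s["joint_positions"].round(3),s["joint_vel"].round(3))
E
```

```text
4.95 [ 0.50405103 -0.03082554  0.10469603] [[0.041, 0.492, 0.869], [0.001, 0.87, -0.493], [-0.999, 0.021, 0.035]] [ 0.267  0.288 -0.479  0.015 -0.763 -2.364] [-0.004 -0.103  0.152  0.06  -0.084  0.003]
```

>>> apply_moves:
  steps:
    - [0,0,0,0,0]
    - [0,0,0,0,0]

```text
clock: 5.12
tcp_pos: [0.5062, -0.0308, 0.1066]
ee_rot: [[0.043, 0.492, 0.87], [0.0, 0.87, -0.492], [-0.999, 0.022, 0.038]]
ft_force: [-0.6, -0.4, 0.5]
grip_width: 1.003
```

>>> apply_moves:
  steps:
    - [-0.6,0,0,0,0]
    - [-0.6,0,0,0,0]

```text
clock: 5.28
tcp_pos: [0.4961, -0.0306, 0.1088]
ee_rot: [[0.048, 0.492, 0.87], [0.001, 0.87, -0.492], [-0.999, 0.024, 0.041]]
ft_force: [-0.5, -0.0, 0.3]
grip_width: 1.003
```

>>> apply_moves:
  steps:
    - [0,0,0,0,0]

```text
clock: 5.37
tcp_pos: [0.4951, -0.0307, 0.1095]
ee_rot: [[0.048, 0.492, 0.869], [0.001, 0.87, -0.492], [-0.999, 0.024, 0.041]]
ft_force: [-0.0, 0.0, -0.0]
grip_width: 1.005
```

>>> apply_moves:
  steps:
    - [0,0,3,0,0]

```text
clock: 5.45
tcp_pos: [0.4909, -0.0313, 0.1357]
ee_rot: [[0.037, 0.493, 0.869], [-0.0, 0.87, -0.493], [-0.999, 0.018, 0.032]]
ft_force: [0.4, -0.6, -0.2]
grip_width: 1.001
```

>>> apply_moves:
  steps:
    - [0,0,0,0,0]

```text
clock: 5.53
tcp_pos: [0.4943, -0.031, 0.1411]
ee_rot: [[0.048, 0.491, 0.87], [0.0, 0.871, -0.492], [-0.999, 0.024, 0.041]]
ft_force: [2.0, -0.7, 0.6]
grip_width: 0.999
```

>>> apply_moves:
  steps:
    - [0,0,-2,0,0]

```text
clock: 5.62
tcp_pos: [0.4971, -0.0304, 0.1253]
ee_rot: [[0.058, 0.49, 0.87], [0.002, 0.871, -0.491], [-0.998, 0.03, 0.049]]
ft_force: [-0.3, -0.5, -0.6]
grip_width: 0.997
```

>>> apply_moves:
  steps:
    - [0,0,-2,0,0]

```text
clock: 5.7
tcp_pos: [0.4986, -0.03, 0.1072]
ee_rot: [[0.064, 0.489, 0.87], [0.004, 0.871, -0.491], [-0.998, 0.034, 0.054]]
ft_force: [-0.4, -0.2, -1.1]
grip_width: 0.997
```

>>> apply_moves:
  steps:
    - [0,0,0,0,0]

```text
clock: 5.78
tcp_pos: [0.4965, -0.0303, 0.1053]
ee_rot: [[0.059, 0.49, 0.87], [0.003, 0.871, -0.491], [-0.998, 0.032, 0.05]]
ft_force: [-0.6, 0.1, -0.8]
grip_width: 0.999
```

```bash
python3 - <<'E'
from h import *
s=arm.sense();print(s["clock"],s["tcp_pos"],np.round(s["ee_rot"],3).tolist(),s["joint_positions"].round(3),s["joint_vel"].round(3))
E
```

```text
5.7833 [ 0.49651646 -0.03029114  0.10525286] [[0.059, 0.49, 0.87], [0.003, 0.871, -0.491], [-0.998, 0.032, 0.05]] [ 0.275  0.268 -0.511  0.02  -0.734 -2.373] [ 0.002 -0.061  0.05   0.023 -0.039  0.002]
```

>>> apply_moves:
  steps:
    - [0,0,0,0,0]
    - [0,0,0,0,0]
    - [0,0,0,0,0]
    - [0,0,0,0,0]

```text
clock: 6.12
tcp_pos: [0.4978, -0.0302, 0.1085]
ee_rot: [[0.064, 0.489, 0.87], [0.003, 0.872, -0.49], [-0.998, 0.034, 0.054]]
ft_force: [-0.7, 0.2, 0.6]
grip_width: 0.998
```

>>> apply_moves:
  steps:
    - [0,0,0.6,0,0]
    - [0,0,0.6,0,0]
    - [0,0,0.6,0,0]
    - [0,0,0.6,0,0]
    - [0,0,0.6,0,0]

```text
clock: 6.53
tcp_pos: [0.4983, -0.0301, 0.1425]
ee_rot: [[0.065, 0.489, 0.87], [0.003, 0.872, -0.49], [-0.998, 0.035, 0.055]]
ft_force: [-0.5, 0.5, -0.3]
grip_width: 0.999
```

>>> apply_moves:
  steps:
    - [0,0,0,0,0]
    - [0,0,0,0,0]

```text
clock: 6.7
tcp_pos: [0.4995, -0.0299, 0.145]
ee_rot: [[0.07, 0.488, 0.87], [0.004, 0.872, -0.49], [-0.998, 0.038, 0.059]]
ft_force: [0.0, -0.9, 0.3]
grip_width: 0.997
```

>>> apply_moves:
  steps:
    - [-1,0,0,0,0]
    - [-1,0,0,0,0]
    - [-1,0,0,0,0]

```text
clock: 6.95
tcp_pos: [0.4684, -0.0299, 0.1445]
ee_rot: [[0.07, 0.489, 0.869], [0.004, 0.871, -0.491], [-0.998, 0.038, 0.058]]
ft_force: [-0.6, -0.1, -0.9]
grip_width: 0.998
```

>>> apply_moves:
  steps:
    - [0,0,0,0,0]
    - [0,0,0,0,0]

```text
clock: 7.12
tcp_pos: [0.4645, -0.0303, 0.1439]
ee_rot: [[0.067, 0.489, 0.87], [0.004, 0.872, -0.49], [-0.998, 0.036, 0.056]]
ft_force: [0.7, -0.5, 1.1]
grip_width: 0.997
```

>>> apply_moves:
  steps:
    - [0,0,0,0,0]
    - [0,0,0,0,0]
    - [0,0,0,0,0]
    - [0,0,0,0,0]
    - [0,0,0,0,0]
    - [0,0,0,0,0]

```text
clock: 7.62
tcp_pos: [0.4649, -0.0301, 0.1438]
ee_rot: [[0.067, 0.488, 0.87], [0.004, 0.872, -0.49], [-0.998, 0.036, 0.056]]
ft_force: [0.4, -0.4, 0.6]
grip_width: 1.007
```

```bash
python3 - <<'E'
from h import *
def p():
    s=arm.sense();print(s["clock"],s["tcp_pos"].round(4),np.round(np.array(s["ee_rot"])[:,0],4).tolist(),s["joint_positions"].round(4),s["joint_vel"].round(3),s["joint_efforts"].round(2))
p()
for i in range(4): arm.read_camera("wrist");p()
E
```

```text
7.6167 [ 0.4649 -0.0301  0.1438] [0.067, 0.0039, -0.9977] [ 0.2964  0.1611 -0.5376  0.0219 -0.807  -2.3936] [-0.     0.003  0.006  0.001  0.002 -0.   ] [ 1.000e-02 -2.428e+01  1.555e+01  3.420e+00  6.000e-02 -0.000e+00]
7.6667 [ 0.4649 -0.0301  0.1438] [0.067, 0.0039, -0.9977] [ 0.2964  0.1611 -0.5376  0.022  -0.807  -2.3936] [ 0.    -0.002 -0.002 -0.002 -0.001  0.002] [  0.   -24.31  15.52   3.41   0.05  -0.  ]
7.7167 [ 0.4648 -0.0301  0.1438] [0.0669, 0.0039, -0.9977] [ 0.2965  0.161  -0.5377  0.0219 -0.807  -2.3936] [-0.001 -0.003 -0.001 -0.    -0.002  0.002] [  0.   -24.21  15.57   3.42   0.06  -0.  ]
7.7667 [ 0.4648 -0.0302  0.1438] [0.067, 0.0039, -0.9977] [ 0.2964  0.1609 -0.5378  0.0219 -0.807  -2.3936] [ 0.    -0.003 -0.003  0.002  0.    -0.001] [  0.   -24.2   15.57   3.42   0.06  -0.  ]
7.8167 [ 0.4647 -0.0302  0.1438] [0.0669, 0.0039, -0.9978] [ 0.2965  0.1609 -0.5379  0.0219 -0.807  -2.3936] [-0.    -0.001 -0.002  0.001  0.001 -0.002] [  0.   -24.19  15.57   3.42   0.06  -0.  ]
```

>>> apply_moves:
  steps:
    - [0,0,4,0,0]
    - [0,0,4,0,0]
    - [0,0,0,0,0]
    - [0,0,0,0,0]
    - [0,0,0,0,0]

```text
clock: 8.23
tcp_pos: [0.4634, -0.0307, 0.226]
ee_rot: [[0.064, 0.489, 0.87], [0.003, 0.872, -0.49], [-0.998, 0.034, 0.054]]
ft_force: [-0.4, -0.2, -0.1]
grip_width: 1.001
```

>>> apply_moves:
  steps:
    - [0,0,-4,0,0]
    - [0,0,-4,0,0]
    - [0,0,0,0,0]
    - [0,0,0,0,0]
    - [0,0,0,0,0]

```text
clock: 8.65
tcp_pos: [0.4634, -0.0311, 0.1444]
ee_rot: [[0.065, 0.488, 0.87], [0.002, 0.872, -0.49], [-0.998, 0.034, 0.056]]
ft_force: [-0.1, -0.5, -0.1]
grip_width: 0.998
```

>>> apply_moves:
  steps:
    - [4,0,0,0,0]
    - [4,0,0,0,0]
    - [0,0,0,0,0]
    - [0,0,0,0,0]
    - [0,0,0,0,0]

```text
clock: 9.07
tcp_pos: [0.5472, -0.0315, 0.1503]
ee_rot: [[0.07, 0.487, 0.871], [0.001, 0.873, -0.488], [-0.998, 0.035, 0.061]]
ft_force: [-1.1, -1.1, 0.9]
grip_width: 1.001
```

>>> apply_moves:
  steps:
    - [-4,0,0,0,0]
    - [-4,0,0,0,0]
    - [0,0,0,0,0]
    - [0,0,0,0,0]
    - [0,0,0,0,0]

```text
clock: 9.48
tcp_pos: [0.4623, -0.0319, 0.1526]
ee_rot: [[0.073, 0.486, 0.871], [0.002, 0.873, -0.488], [-0.997, 0.037, 0.063]]
ft_force: [-0.7, 0.8, 0.5]
grip_width: 0.997
```

>>> apply_moves:
  steps:
    - [0,0,3,0,0]
    - [0,0,-3,0,0]
    - [0,0,3,0,0]
    - [0,0,-3,0,0]
    - [0,0,3,0,0]
    - [0,0,-3,0,0]
    - [0,0,0,0,0]
    - [0,0,0,0,0]

```text
clock: 10.15
tcp_pos: [0.4549, -0.0351, 0.1518]
ee_rot: [[0.029, 0.485, 0.874], [-0.012, 0.874, -0.485], [-1.0, 0.004, 0.031]]
ft_force: [0.2, 0.1, 1.7]
grip_width: 1.001
```

>>> apply_moves:
  steps:
    - [3,0,0,0,0]
    - [-3,0,0,0,0]
    - [3,0,0,0,0]
    - [-3,0,0,0,0]
    - [3,0,0,0,0]
    - [-3,0,0,0,0]
    - [0,0,0,0,0]
    - [0,0,0,0,0]

```text
clock: 10.82
tcp_pos: [0.4491, -0.0419, 0.1239]
ee_rot: [[-0.067, 0.482, 0.873], [-0.04, 0.873, -0.485], [-0.997, -0.067, -0.039]]
ft_force: [0.6, -0.4, 0.7]
grip_width: 1.0
```

>>> apply_moves:
  steps:
    - [-3,0,0,0,0]
    - [3,0,0,0,0]
    - [-3,0,0,0,0]
    - [3,0,0,0,0]
    - [0,0,0,0,0]
    - [0,0,0,0,0]
    - [0,0,0,0,0]

```text
clock: 11.4
tcp_pos: [0.4264, -0.05, 0.1123]
ee_rot: [[-0.121, 0.478, 0.87], [-0.054, 0.872, -0.487], [-0.991, -0.106, -0.08]]
ft_force: [0.5, 0.0, -0.2]
grip_width: 1.006
```

>>> apply_moves:
  steps:
    - [0,0,0.5,7.1,0]
    - [0,0,0.5,7.1,0]
    - [0,0,0.5,7.1,0]
    - [0,0,0,7.1,0]
    - [0,0,0,7.1,0]
    - [0,0,0,7.1,0]
    - [0,0,0,7.1,0]
    - [0,0,0,7.1,0]

```text
clock: 12.07
tcp_pos: [0.4474, -0.044, 0.1471]
ee_rot: [[0.021, -0.475, 0.88], [-0.101, 0.874, 0.475], [-0.995, -0.099, -0.03]]
ft_force: [-0.8, -0.3, -0.0]
grip_width: 1.0
```

>>> apply_moves:
  steps:
    - [0,0,0,7,0]
    - [0,0,0,7,0]
    - [0,0,0,7,0]
    - [0,0,0,7,0]

```text
clock: 12.4
tcp_pos: [0.4574, -0.0403, 0.1583]
ee_rot: [[0.091, -0.833, 0.545], [-0.067, 0.541, 0.838], [-0.994, -0.113, -0.006]]
ft_force: [0.4, 0.2, -0.1]
grip_width: 1.001
```

>>> apply_moves:
  steps:
    - [0,3,0,0,0]
    - [0,-3,0,0,0]
    - [0,3,0,0,0]
    - [0,-3,0,0,0]
    - [0,0,0,0,0]
    - [0,0,0,0,0]

```text
clock: 12.9
tcp_pos: [0.4748, -0.0258, 0.177]
ee_rot: [[0.138, -0.843, 0.521], [-0.051, 0.519, 0.853], [-0.989, -0.144, 0.029]]
ft_force: [0.5, 0.0, -0.5]
grip_width: 1.002
```

>>> apply_moves:
  steps:
    - [0,0,0,7.1,0]
    - [0,0,0,7.1,0]
    - [0,0,0,7.1,0]
    - [0,0,0,7.1,0]
    - [0,0,0,7.1,0]
    - [0,0,0,0,0]

```text
clock: 13.4
tcp_pos: [0.483, -0.0241, 0.1896]
ee_rot: [[0.165, -0.983, -0.082], [0.052, -0.074, 0.996], [-0.985, -0.169, 0.039]]
ft_force: [1.3, 0.4, 0.1]
grip_width: 0.998
```

>>> apply_moves:
  steps:
    - [3,0,0,0,0]
    - [-3,0,0,0,0]
    - [3,0,0,0,0]
    - [-3,0,0,0,0]
    - [3,0,0,0,0]
    - [-3,0,0,0,0]
    - [0,0,0,0,0]
    - [0,0,0,0,0]

```text
clock: 14.07
tcp_pos: [0.474, -0.0327, 0.1492]
ee_rot: [[0.056, -0.998, -0.041], [0.02, -0.04, 0.999], [-0.998, -0.057, 0.017]]
ft_force: [0.8, 0.9, -0.1]
grip_width: 0.996
```

>>> apply_moves:
  steps:
    - [3,0,0,0,0]
    - [-3,0,0,0,0]
    - [3,0,0,0,0]
    - [-3,0,0,0,0]
    - [0,0,0,0,0]
    - [0,0,0,0,0]

```text
clock: 14.57
tcp_pos: [0.4692, -0.0371, 0.1299]
ee_rot: [[-0.004, -1.0, -0.021], [0.002, -0.021, 1.0], [-1.0, 0.004, 0.003]]
ft_force: [0.9, -0.8, 0.6]
grip_width: 1.0
```

>>> apply_moves:
  steps:
    - [0,0,0,7,0]
    - [0,0,0,7,0]
    - [0,0,0,7,0]
    - [0,0,0,7,0]
    - [0,0,0,7,0]
    - [0,0,0,7,0]
    - [0,0,0,7,0]
    - [0,0,0,0,0]

```text
clock: 15.23
tcp_pos: [0.4807, -0.0352, 0.149]
ee_rot: [[0.034, -0.626, -0.779], [0.018, -0.779, 0.626], [-0.999, -0.036, -0.015]]
ft_force: [-0.4, -0.8, 0.1]
grip_width: 1.001
```

>>> apply_moves:
  steps:
    - [0,0,0,4.6,0]
    - [0,0,0,4.6,0]
    - [3.5,0.1,0,0,0]
    - [-2.5,0.1,0,0,0]
    - [0,0,0,0,0]
    - [0,0,0,0,0]

```text
clock: 15.73
tcp_pos: [0.4981, -0.0319, 0.1533]
ee_rot: [[0.042, -0.511, -0.859], [0.025, -0.859, 0.512], [-0.999, -0.043, -0.023]]
ft_force: [0.2, -0.1, 0.4]
grip_width: 0.998
```

>>> apply_moves:
  steps:
    - [3,0,0,0,0]
    - [-3,0,0,0,0]
    - [3,0,0,0,0]
    - [-3,0,0,0,0]
    - [0,0,0,0,0]
    - [0,0,0,0,0]

```text
clock: 16.23
tcp_pos: [0.4909, -0.0358, 0.135]
ee_rot: [[-0.018, -0.532, -0.847], [0.012, -0.847, 0.532], [-1.0, -0.001, 0.022]]
ft_force: [0.5, 0.1, 0.2]
grip_width: 1.004
```

>>> apply_moves:
  steps:
    - [0,0.4,-3.5,2.5,0]
    - [0,0,-3,0,0]
    - [0,0,0,0,0]
    - [0,0,0,0,0]
    - [0,0,0,0,0]

```text
clock: 16.65
tcp_pos: [0.4977, -0.0306, 0.0797]
ee_rot: [[0.006, -0.5, -0.866], [0.017, -0.866, 0.5], [-1.0, -0.017, 0.003]]
ft_force: [-0.8, 0.1, -0.8]
grip_width: 0.997
```

```bash
python3 - <<'E'
from h import *
s=arm.sense();c=arm.read_camera("wrist");save(c,"w3.png");P=pose(c,s)
print(s["clock"],s["tcp_pos"],np.degrees(np.arctan2(s["ee_rot"][1][1],s["ee_rot"][0][1])))
for t,z in (("pin_top",.069),):
    print(t,[(np.round(d["xy"],1).tolist(),round(d["p"],2),onz(c,[d["xy"]],z,P)[0].round(4).tolist()) for d in arm.tip_of(t,"wrist")])
a=warp(c,P,.493,-.031,.1,.1,.055,.0002);cv2.imwrite("pics/wp3.png",np.hstack([a[:,:,::-1][::2,::2],cv2.resize(c["image"][:,:,::-1],(400,250))]))
E
```

```text
16.65 [ 0.49773453 -0.03059037  0.07969766] -120.03254820015844
pin_top [([321.0, 246.8], 0.85, [0.4924, -0.032, 0.069])]
```

View pics/wp3.png

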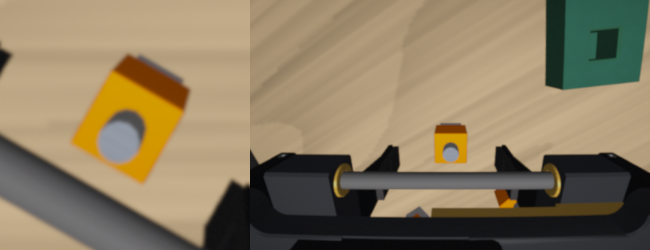

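>>> apply_moves:
  steps:
    - [-0.5,-0.2,-2.2,0.4,0]
    - [0,0,-1.5,0,0]
    - [0,0,0,0,0]
    - [0,0,0,0,0]
    - [0,0,0,0,0]

```text
clock: 17.17
tcp_pos: [0.5, -0.0314, 0.0516]
ee_rot: [[0.027, -0.494, -0.869], [0.021, -0.869, 0.494], [-0.999, -0.031, -0.014]]
ft_force: [0.4, -0.2, 0.7]
grip_width: 1.003
```

>>> apply_moves:
  steps:
    - [-0.4,0,3,0,0]
    - [-0.4,-0.1,-4,0,0]
    - [0,0,3,0,0]
    - [0,0,-3.5,0,0]
    - [0,0,0,0,0]
    - [0,0,0,0,0]

```text
clock: 17.67
tcp_pos: [0.4989, -0.0314, 0.0419]
ee_rot: [[0.009, -0.492, -0.87], [0.014, -0.87, 0.492], [-1.0, -0.017, -0.001]]
ft_force: [0.1, 0.2, 1.2]
grip_width: 1.0
```

>>> apply_moves:
  steps:
    - [-0.7,-0.1,-0.8,0,0]
    - [0,0,0,0,0]
    - [0,0,0,0,0]

```text
clock: 17.92
tcp_pos: [0.495, -0.0318, 0.0399]
ee_rot: [[0.021, -0.491, -0.871], [0.016, -0.871, 0.492], [-1.0, -0.024, -0.01]]
ft_force: [-0.3, 0.2, 0.6]
grip_width: 1.002
```

>>> apply_moves:
  steps:
    - [-0.9,0,-1.2,0,0]
    - [0,0,0,0,0]
    - [0,0,0,0,0]

```text
clock: 18.17
tcp_pos: [0.4903, -0.031, 0.0352]
ee_rot: [[0.036, -0.49, -0.871], [0.019, -0.871, 0.49], [-0.999, -0.034, -0.022]]
ft_force: [0.8, 0.7, 0.7]
grip_width: 1.0
```

>>> apply_moves:
  steps:
    - [0,0,3,0,0]
    - [0,0,-3,0,0]
    - [0.2,0,3,0,0]
    - [0,0,-3.2,0,0]
    - [0,0,3,0,0]
    - [0,0,-3.4,0,0]
    - [0,0,0,0,0]
    - [0,0,0,0,0]

```text
clock: 18.83
tcp_pos: [0.5023, -0.03, 0.0303]
ee_rot: [[-0.008, -0.486, -0.874], [0.005, -0.874, 0.486], [-1.0, -0.0, 0.01]]
ft_force: [1.4, 0.9, 1.6]
grip_width: 1.0
```

>>> apply_moves:
  steps:
    - [-1.3,-0.3,0.1,0,0]
    - [0,0,0,0,0]
    - [0,0,0,0,0]

```text
clock: 19.08
tcp_pos: [0.4924, -0.0325, 0.038]
ee_rot: [[0.004, -0.485, -0.875], [0.007, -0.875, 0.485], [-1.0, -0.008, -0.0]]
ft_force: [-0.1, -0.5, 0.7]
grip_width: 0.999
```

>>> apply_moves:
  steps:
    - [-0.3,0,-1.5,0,0]
    - [0,0,0,0,0]
    - [0,0,0,0,0]

```text
clock: 19.33
tcp_pos: [0.4942, -0.0316, 0.0311]
ee_rot: [[0.022, -0.483, -0.875], [0.011, -0.875, 0.484], [-1.0, -0.02, -0.014]]
ft_force: [-0.1, -0.6, -0.2]
grip_width: 1.0
```

>>> apply_moves:
  steps:
    - [0,0,0,0,255]
    - [0,0,0,0,255]
    - [0,0,0,0,255]
    - [0,0,0,0,255]
    - [0,0,0,0,255]
    - [0,0,0,0,255]
  grip_force: 35

```text
clock: 19.83
tcp_pos: [0.4977, -0.0309, 0.0365]
ee_rot: [[0.033, -0.482, -0.875], [0.013, -0.876, 0.483], [-0.999, -0.027, -0.022]]
ft_force: [0.1, -0.4, 0.6]
grip_width: 0.625
```

>>> apply_moves:
  steps:
    - [0,0,0,0,255]
    - [0,0,0,0,255]
    - [0,0,0,0,255]
    - [0,0,0,0,255]

```text
clock: 20.17
tcp_pos: [0.4976, -0.031, 0.0361]
ee_rot: [[0.031, -0.482, -0.875], [0.013, -0.876, 0.483], [-0.999, -0.026, -0.021]]
ft_force: [-0.1, 0.2, 0.9]
grip_width: 0.397
```

>>> apply_moves:
  steps:
    - [0,0,4,0,255]
    - [0,-1,4,2,255]
    - [0.1,-4,0.5,2,255]
    - [0.1,-4,0,2,255]
    - [0,-4,0,0,255]
    - [0,-3,0,0,255]
    - [0,0,0,0,255]
    - [0,0,0,0,255]
  grip_force: 50

```text
clock: 20.83
tcp_pos: [0.4973, -0.1972, 0.1218]
ee_rot: [[0.024, -0.379, -0.925], [0.011, -0.925, 0.379], [-1.0, -0.019, -0.018]]
ft_force: [0.0, -0.5, -0.9]
grip_width: 0.389
```

```bash
python3 - <<'E'
from h import *
s=arm.sense();c=arm.read_camera("wrist");save(c,"w4.png");P=pose(c,s)
print(s["clock"],s["tcp_pos"],np.round(s["ee_rot"],3).tolist(),np.degrees(np.arctan2(s["ee_rot"][1][1],s["ee_rot"][0][1])),s["joint_positions"].round(2))
for t,z in (("socket",.04),):
    print(t,[(np.round(d["xy"],1).tolist(),round(d["p"],2),onz(c,[d["xy"]],z,P)[0].round(4).tolist()) for d in arm.tip_of(t,"wrist")])
c=arm.read_camera("side");save(c,"s4.png")
E
```

```text
20.8333 [ 0.49733721 -0.19718842  0.12184554] [[0.024, -0.379, -0.925], [0.011, -0.925, 0.379], [-1.0, -0.019, -0.018]] -112.26236623975828 [-0.08  0.32 -0.36 -0.02 -0.87  1.27]
socket [([328.7, 184.5], 0.65, [0.5101, -0.2132, 0.04])]
```

View pics/w4.png

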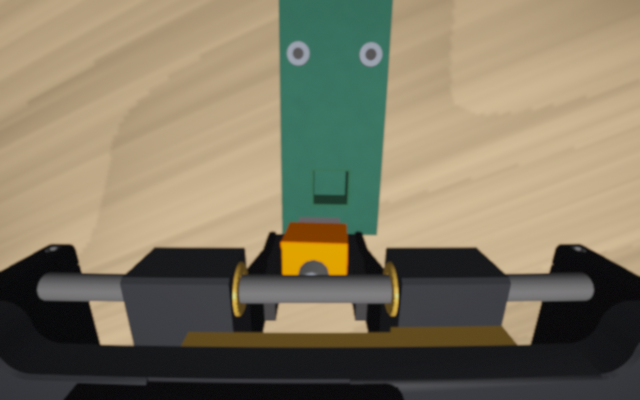

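View pics/s4.png

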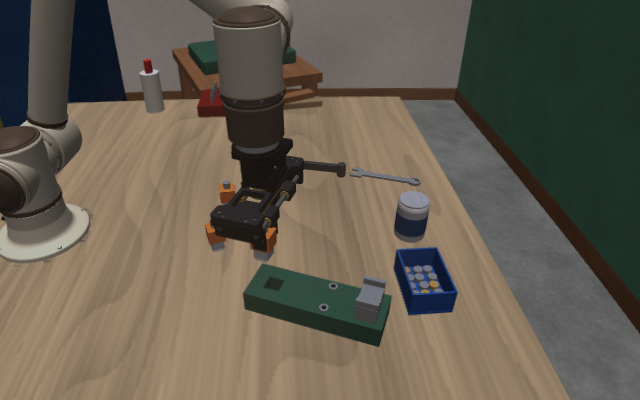

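```bash
python3 - <<'E'
from h import *
from fx import fixture
from scipy.optimize import least_squares
s=arm.sense();c=arm.read_camera("wrist");P=pose(c,s)
print(s["clock"],s["tcp_pos"])
T=np.array(c["tool_from_camera"])
def tool(uv,x):
    p=cv2.undistortPoints(np.array(uv,float).reshape(-1,1,2),K(c),dist(c)).reshape(-1,2)
    d=np.c_[p,np.ones(len(p))]@T[:3,:3].T;o=T[:3,3];return o+d*((x-o[0])/d[:,0])[:,None]
print(tool([[281,241],[348,241],[315,263]],-.019).round(4)); print(tool([[287,223],[344,223]],.011).round(4))
cv2.imwrite("pics/z4.png",cv2.resize(c["image"][150:300,220:420,::-1],(800,600),interpolation=cv2.INTER_CUBIC))
W,m,b=fixture(c,P,.57,-.235,.2,.3)
def f(p,Wf):
    th=p[2];R=np.array([[np.cos(th),np.sin(th)],[-np.sin(th),np.cos(th)]]);L=(Wf-p[:2])@R.T
    d=np.stack([L[:,0]+.04,L[:,1]-.04,L[:,1]+.04,L[:,0]-.2]);return d[np.argmin(abs(d),0),np.arange(len(L))]
p=np.array([.509,-.213,np.radians(-23)])
for thr in (.012,.006,.004,.003):
    sel=W[abs(f(p,W))<thr];p=least_squares(f,p,args=(sel,),loss="soft_l1",f_scale=.001).x
print("socket",p[:2],np.degrees(p[2]),len(sel),np.std(f(p,sel)))
cv2.imwrite("pics/f4.png",np.hstack([b[:,:,::-1],cv2.cvtColor(m,cv2.COLOR_GRAY2BGR)])[::2,::2])
E
```

```text
20.9833 [ 0.49757194 -0.19539722  0.12190191]
[[-0.019  -0.0166 -0.0136]
 [-0.019   0.0169 -0.0136]
 [-0.019   0.0004 -0.0013]]
[[ 0.011  -0.0162 -0.0114]
 [ 0.011   0.0176 -0.0114]]
socket [ 0.50888401 -0.21359144] -23.078869309906455 687 0.0013237085551224676
```

View pics/z4.png

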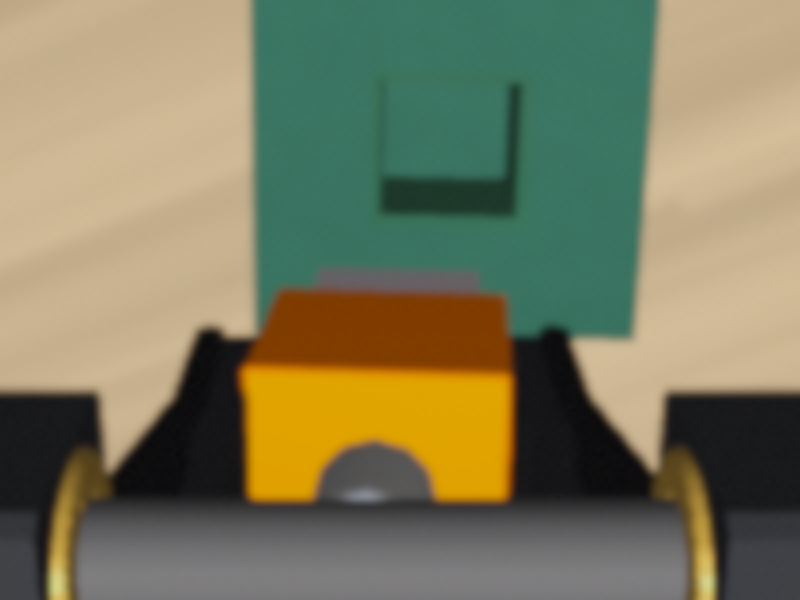

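View pics/f4.png

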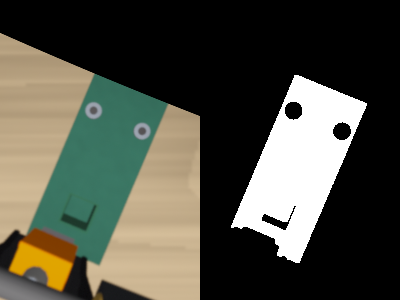

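>>> apply_moves:
  steps:
    - [3.5,-2.0,0,-0.8,255]
    - [-3,0,0,0,255]
    - [3,0,0,0,255]
    - [-2.0,0,0,0,255]
    - [0,0,0,0,255]
    - [0,0,0,0,255]

```text
clock: 21.53
tcp_pos: [0.4901, -0.2051, 0.0912]
ee_rot: [[-0.063, -0.378, -0.923], [0.022, -0.926, 0.378], [-0.998, 0.004, 0.066]]
ft_force: [1.2, -0.2, -1.0]
grip_width: 0.391
```

>>> apply_moves:
  steps:
    - [0.5,-3,0,0,255]
    - [0.5,3,0,0,255]
    - [0.5,-3,0,0,255]
    - [0.5,2,0,0,255]
    - [0,0,0,0,255]
    - [0,0,0,0,255]

```text
clock: 22.03
tcp_pos: [0.5163, -0.2137, 0.095]
ee_rot: [[-0.052, -0.375, -0.925], [0.02, -0.927, 0.375], [-0.998, 0.001, 0.056]]
ft_force: [-0.3, 0.4, -1.0]
grip_width: 0.393
```

>>> apply_moves:
  steps:
    - [0,0,0,6,255]
    - [0,0,0,-6,255]
    - [0,0,0,6,255]
    - [0,0,0,-6,255]
    - [0,0,0,6,255]
    - [0,0,0,-6,255]
    - [0,0,0,0,255]
    - [0,0,0,0,255]

```text
clock: 22.7
tcp_pos: [0.5227, -0.2075, 0.1024]
ee_rot: [[-0.036, -0.359, -0.933], [0.018, -0.933, 0.359], [-0.999, -0.004, 0.04]]
ft_force: [-1.1, 0.2, -1.2]
grip_width: 0.393
```

>>> apply_moves:
  steps:
    - [-0.5,-0.4,-1.2,-2,255]
    - [-0.5,-0.4,-1.2,0,255]
    - [0,0,0,0,255]
    - [0,0,0,0,255]

```text
clock: 23.03
tcp_pos: [0.5152, -0.2141, 0.0806]
ee_rot: [[-0.029, -0.383, -0.923], [0.018, -0.924, 0.383], [-0.999, -0.005, 0.034]]
ft_force: [0.3, 0.1, -0.9]
grip_width: 0.392
```

```bash
python3 - <<'E'
from h import *
s=arm.sense();c=arm.read_camera("wrist");P=pose(c,s)
R=np.array(s["ee_rot"])
print(s["clock"],s["tcp_pos"],"plug bottom",s["tcp_pos"]+R@[.036,.0003,.0045],np.degrees(np.arctan2(-R[1,1],-R[0,1])))
cv2.imwrite("pics/z5.png",cv2.resize(c["image"][150:300,220:420,::-1],(800,600),interpolation=cv2.INTER_CUBIC))
c=arm.read_camera("side");cv2.imwrite("pics/s5.png",cv2.resize(c["image"][200:350,200:400,::-1],(800,600),interpolation=cv2.INTER_CUBIC))
E
```

```text
23.0333 [ 0.5151852  -0.21410044  0.08064503] plug bottom [ 0.50987019 -0.21201785  0.04481553] 67.48426555436784
```

View pics/z5.png

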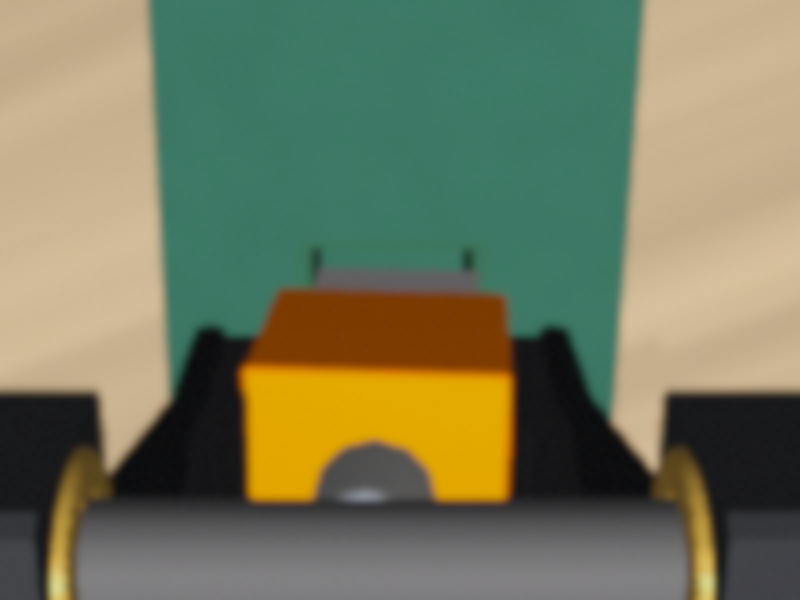

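View pics/s5.png

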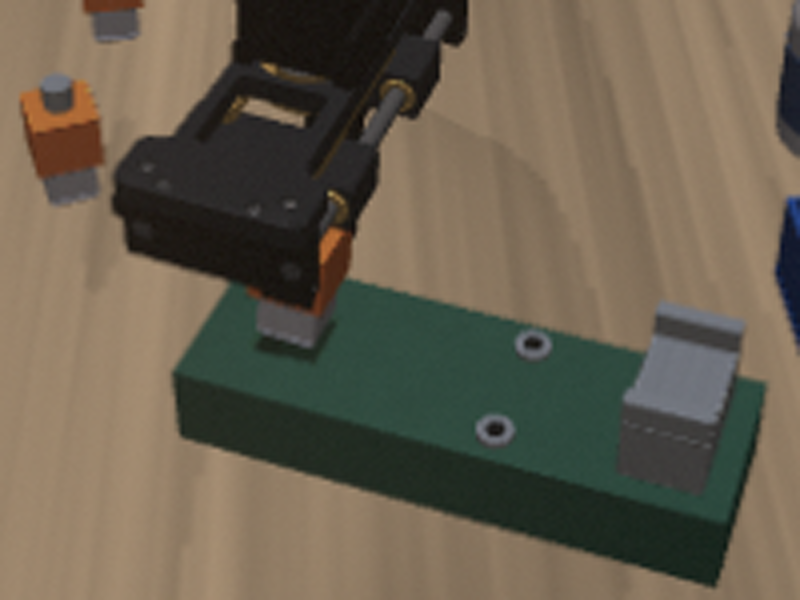

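```bash
python3 - <<'E'
from h import *
s=arm.sense();c=arm.read_camera("wrist");P=pose(c,s);R=np.array(s["ee_rot"])
th=np.radians(-23.1);F=np.array([[np.cos(th),-np.sin(th)],[np.sin(th),np.cos(th)]])
for so in ([.5089,-.2136],[.508,-.2142]):
  for e in (14,16):
    q=np.array(so)+(F@np.array([[e*.001,e*.001],[.014,-.014]])).T
    u=proj(c,np.c_[q,[.04,.04]],P);print(so,e,((u-[220,150])*4).round(0).tolist())
b=np.array([[.0359-.0,y,-.0055+z] for y in(-.013,.013) for z in (-.003,)])
# fixture side edges at top
q=np.array([.5089,-.2136])+(F@np.array([[.06,.06],[.04,-.04]])).T
print("side edges",((proj(c,np.c_[q,[.04,.04]],P)-[220,150])*4).round(0).tolist())
# plug shank bottom, taper start corners (tool frame -> world)
for zc in (.0025,.0045,.0065):
  X=s["tcp_pos"]+np.array([[.031,-.013,zc-.013],[.031,.013,zc-.013],[.011,-.013,zc-.013],[.011,.013,zc-.013],[.011,-.017,zc-.017],[-.019,-.017,zc-.017]])@R.T
  print(zc,((proj(c,X,P)-[220,150])*4).round(0).tolist())
E
```

```text
[0.5089, -0.2136] 14 [[310.0, 239.0], [473.0, 240.0]]
[0.5089, -0.2136] 16 [[309.0, 228.0], [474.0, 229.0]]
[0.508, -0.2142] 14 [[315.0, 242.0], [478.0, 244.0]]
[0.508, -0.2142] 16 [[315.0, 231.0], [479.0, 233.0]]
side edges [[144.0, -32.0], [645.0, -27.0]]
0.0025 [[298.0, 252.0], [457.0, 252.0], [290.0, 297.0], [465.0, 297.0], [262.0, 272.0], [240.0, 357.0]]
0.0045 [[298.0, 263.0], [457.0, 263.0], [290.0, 310.0], [464.0, 310.0], [262.0, 285.0], [241.0, 372.0]]
0.0065 [[298.0, 275.0], [456.0, 275.0], [290.0, 322.0], [464.0, 322.0], [263.0, 297.0], [242.0, 387.0]]
```

>>> apply_moves:
  steps:
    - [-0.2,0.1,-1.2,0.5,255]
    - [-0.1,0,-0.8,0,255]
    - [0,0,0,0,255]

```text
clock: 23.43
tcp_pos: [0.5139, -0.2129, 0.063]
ee_rot: [[-0.025, -0.373, -0.927], [0.017, -0.928, 0.373], [-1.0, -0.006, 0.03]]
ft_force: [0.3, 0.6, -1.5]
grip_width: 0.389
```

>>> apply_moves:
  steps:
    - [-0.1,0,-0.8,0,255]
    - [-0.1,0,-0.6,0,255]
    - [0,0,0,0,255]

```text
clock: 23.68
tcp_pos: [0.513, -0.2135, 0.0507]
ee_rot: [[-0.023, -0.371, -0.928], [0.015, -0.929, 0.371], [-1.0, -0.005, 0.027]]
ft_force: [-1.8, 0.7, 0.1]
grip_width: 0.385
```

>>> apply_moves:
  steps:
    - [0,0,-0.7,0,255]
    - [0,0,-0.5,0,255]
    - [0,0,0,0,255]

```text
clock: 23.93
tcp_pos: [0.5133, -0.2142, 0.0507]
ee_rot: [[-0.024, -0.366, -0.93], [0.011, -0.931, 0.365], [-1.0, -0.001, 0.026]]
ft_force: [-1.6, -0.4, -2.6]
grip_width: 0.384
```

>>> apply_moves:
  steps:
    - [0,0,-1.2,0,255]
    - [0,0,-0.8,0,255]

```text
clock: 24.1
tcp_pos: [0.5157, -0.2153, 0.0449]
ee_rot: [[-0.02, -0.359, -0.933], [0.005, -0.933, 0.359], [-1.0, 0.003, 0.021]]
ft_force: [-19.3, 13.7, 57.3]
grip_width: 0.386
```

```bash
python3 - <<'E'
from h import *
s=arm.sense();print(s["ft_force"],s["wrist_torque"],s["tcp_pos"])
c=arm.read_camera("wrist");
a=cv2.resize(c["image"][150:300,220:420,::-1],(400,300),interpolation=cv2.INTER_CUBIC)
c=arm.read_camera("side");b=cv2.resize(c["image"][230:330,230:363,::-1],(400,300),interpolation=cv2.INTER_CUBIC)
cv2.imwrite("pics/z6.png",np.hstack([a,b]))
E
```

```text
[-19.32451235  13.71828521  57.29553525] [ 4.43438802  6.07310771 -0.30000318] [ 0.51573653 -0.21525702  0.04491887]
```

View pics/z6.png

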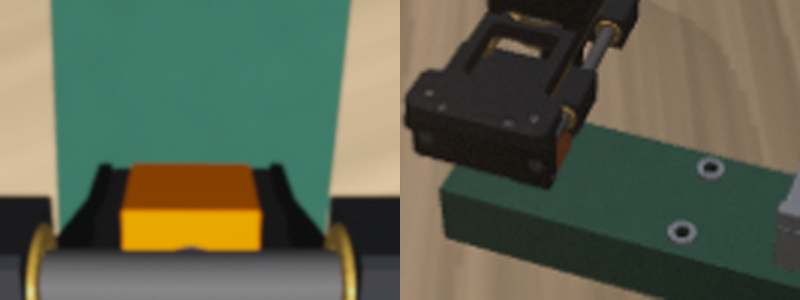

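>>> apply_moves:
  steps:
    - [0,0,0.2,0,255]
    - [0,0,0,0,255]

```text
clock: 24.37
tcp_pos: [0.5154, -0.2151, 0.0502]
ee_rot: [[-0.016, -0.36, -0.933], [0.005, -0.933, 0.36], [-1.0, 0.001, 0.017]]
ft_force: [-1.6, -1.0, -1.0]
grip_width: 0.386
```

>>> apply_moves:
  steps:
    - [0,0,0,0,80]
    - [0,0,0,0,80]
    - [0,0,0,0,0]
    - [0,0,0,0,0]

```text
clock: 24.7
tcp_pos: [0.5179, -0.2156, 0.0483]
ee_rot: [[-0.012, -0.359, -0.933], [0.004, -0.933, 0.359], [-1.0, 0.001, 0.012]]
ft_force: [-1.2, 0.8, 0.3]
grip_width: 0.604
```

>>> apply_moves:
  steps:
    - [0,0,3.5,0,0]
    - [0,0,4,0,0]
    - [0,0,4,0,0]
    - [0,2,3,0,0]
    - [0,4,0,0,0]
    - [0,4,0,0,0]
    - [0,0,0,0,0]
    - [0,0,0,0,0]

```text
clock: 25.37
tcp_pos: [0.5193, -0.1124, 0.1941]
ee_rot: [[-0.015, -0.362, -0.932], [0.006, -0.932, 0.362], [-1.0, 0.0, 0.016]]
ft_force: [0.4, -0.5, -0.7]
grip_width: 0.999
```

```bash
python3 - <<'E'
from h import *
s=arm.sense();c=arm.read_camera("wrist");save(c,"w7.png");P=pose(c,s)
print(s["clock"],s["tcp_pos"],np.round(s["ee_rot"],3).tolist())
print([(np.round(d["xy"],1).tolist(),round(d["p"],2),onz(c,[d["xy"]],.084,P)[0].round(4).tolist()) for d in arm.tip_of("pin_top","wrist")])
c=arm.read_camera("side");cv2.imwrite("pics/s7.png",cv2.resize(c["image"][220:340,230:390,::-1],(800,600),interpolation=cv2.INTER_CUBIC))
E
```

```text
25.3667 [ 0.51927415 -0.11238273  0.19409015] [[-0.015, -0.362, -0.932], [0.006, -0.932, 0.362], [-1.0, 0.0, 0.016]]
[([194.5, 337.9], 0.95, [0.4135, 0.0675, 0.084]), ([426.4, 163.8], 0.94, [0.5079, -0.214, 0.084]), ([313.9, 313.0], 0.72, [0.3977, -0.0644, 0.084])]
```

View pics/s7.png

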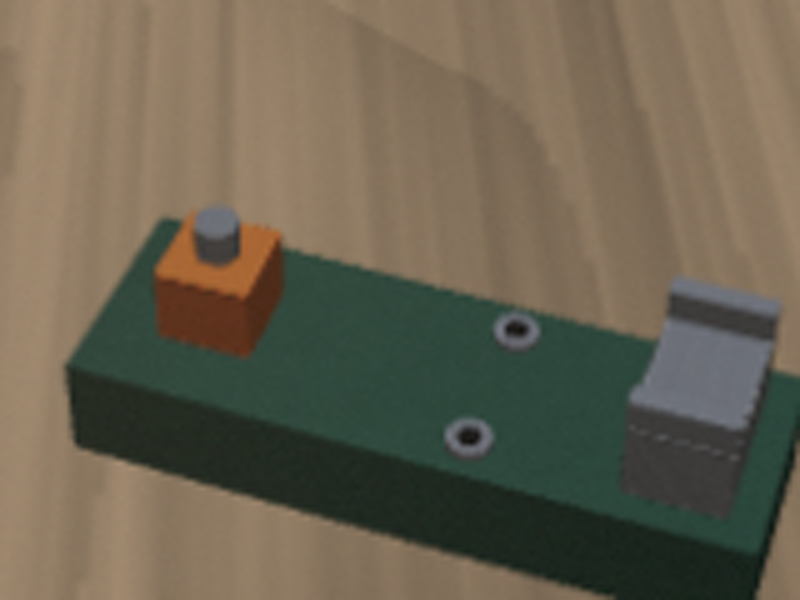

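View pics/w7.png

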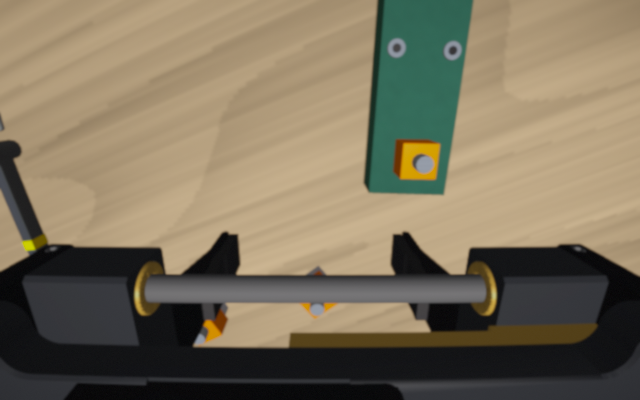

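>>> apply_moves:
  steps:
    - [0.2,4.1,0,0.7,0]
    - [0.2,4.1,0,0.7,0]
    - [0.2,4.1,0,0.7,0]
    - [0.2,4.1,0,0.7,0]
    - [0.2,4.1,0,0.7,0]
    - [0.2,4.1,0,0.7,0]
    - [0.2,4.1,0,0.7,0]
    - [0.2,3.5,0,0,0]

```text
clock: 26.18
tcp_pos: [0.5349, 0.204, 0.1877]
ee_rot: [[-0.026, -0.31, -0.95], [-0.002, -0.951, 0.31], [-1.0, 0.01, 0.024]]
ft_force: [1.1, -0.5, -0.3]
grip_width: 1.001
```

>>> apply_moves:
  steps:
    - [0,0,0,0,0]
    - [0,0,0,0,0]

```text
clock: 26.35
tcp_pos: [0.5364, 0.2086, 0.1853]
ee_rot: [[-0.027, -0.306, -0.952], [-0.003, -0.952, 0.306], [-1.0, 0.011, 0.025]]
ft_force: [-0.3, 0.4, 0.2]
grip_width: 1.005
```

```bash
python3 - <<'E'
from h import *
s=arm.sense();c=arm.read_camera("wrist");save(c,"w8.png");P=pose(c,s)
print(s["clock"],s["tcp_pos"],np.round(s["ee_rot"],3).tolist())
for t,z in (("hub",0),("small_end",0),("balance",.02)):
    print(t,[(np.round(d["xy"],1).tolist(),round(d["p"],2),onz(c,[d["xy"]],z,P)[0].round(4).tolist()) for d in arm.tip_of(t,"wrist")])
c=arm.read_camera("side")
print("pin side home",proj(c,[[.508,-.2138,.084],[.508,-.2138,.089]]))
b=warp(arm.read_camera("wrist"),P,.57,.23,.16,.28,.034);cv2.imwrite("pics/l8.png",b[:,:,::-1])
E
```

```text
26.35 [0.53638909 0.20863433 0.18531017] [[-0.027, -0.306, -0.952], [-0.003, -0.952, 0.306], [-1.0, 0.011, 0.025]]
hub [([287.6, 204.6], 0.55, [0.5078, 0.2488, 0.0])]
small_end [([270.3, 42.2], 0.68, [0.6765, 0.208, -0.0])]
balance [([280.3, 160.1], 0.91, [0.5633, 0.2358, 0.02])]
pin side home [[272.80307046 264.71059349]
 [272.68453448 262.49499444]]
```

View pics/w8.png

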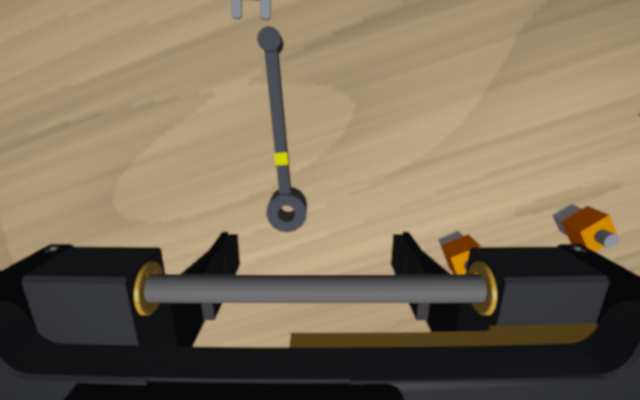

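View pics/l8.png

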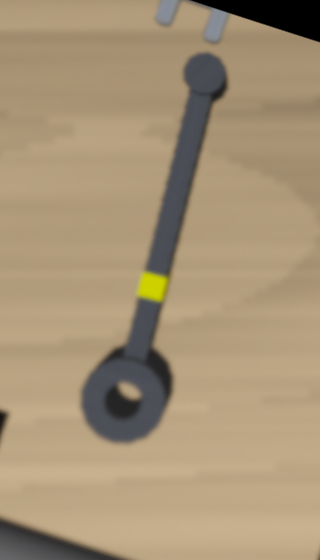

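```bash
python3 - <<'E'
from h import *
c=arm.read_camera("side")
th=np.radians(-23.1);F=np.array([[np.cos(th),-np.sin(th)],[np.sin(th),np.cos(th)]])
so=np.array([.508,-.2138])
def w(x,y,z): return np.r_[so+F@[x,y],z]
pts=[w(-.04,-.04,.04),w(-.04,.04,.04),w(-.04,-.04,0),w(.2,-.04,.04)]
print("fix corners zoom",((proj(c,pts)-[230,220])*5).round(0).tolist())
for dz in(0,.003):
  pts=[w(0,0,.084+dz)]+[w(a*.017,b*.017,.07+dz) for a,b in((-1,-1),(1,-1),(1,1),(-1,1))]+[w(a*.017,b*.017,.04+dz) for a,b in((-1,-1),(1,-1),(1,1))]
  print(dz,((proj(c,pts)-[230,220])*5).round(0).tolist())
E
```

```text
fix corners zoom [[64.0, 367.0], [162.0, 217.0], [73.0, 447.0], [757.0, 558.0]]
0 [[214.0, 224.0], [149.0, 275.0], [242.0, 299.0], [281.0, 234.0], [190.0, 211.0], [154.0, 338.0], [245.0, 363.0], [283.0, 297.0]]
0.003 [[214.0, 217.0], [149.0, 268.0], [242.0, 293.0], [281.0, 228.0], [190.0, 204.0], [154.0, 332.0], [245.0, 357.0], [283.0, 291.0]]
```

```bash
python3 - <<'E'
from h import *
c=arm.read_camera("side")
th=np.radians(-23.1);F=np.array([[np.cos(th),-np.sin(th)],[np.sin(th),np.cos(th)]])
so=np.array([.5085,-.2138])
im=cv2.resize(c["image"][245:305,240:320,::-1],(800,600),interpolation=cv2.INTER_CUBIC)
def w(x,y,z): return np.r_[so+F@[x,y],z]
pts=[w(0,0,.084)]+[w(a*.017,b*.017,z) for z in (.07,.04) for a,b in((-1,-1),(1,-1),(1,1),(-1,1))]+[w(-.04,-.04,.04),w(-.04,.04,.04)]
for u in (proj(c,pts)-[239.5,244.5])*10: cv2.circle(im,tuple(int(v) for v in u),3,(255,255,0),-1)
cv2.imwrite("pics/s9.png",im)
E
```

```text
(no output)
```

View pics/s9.png

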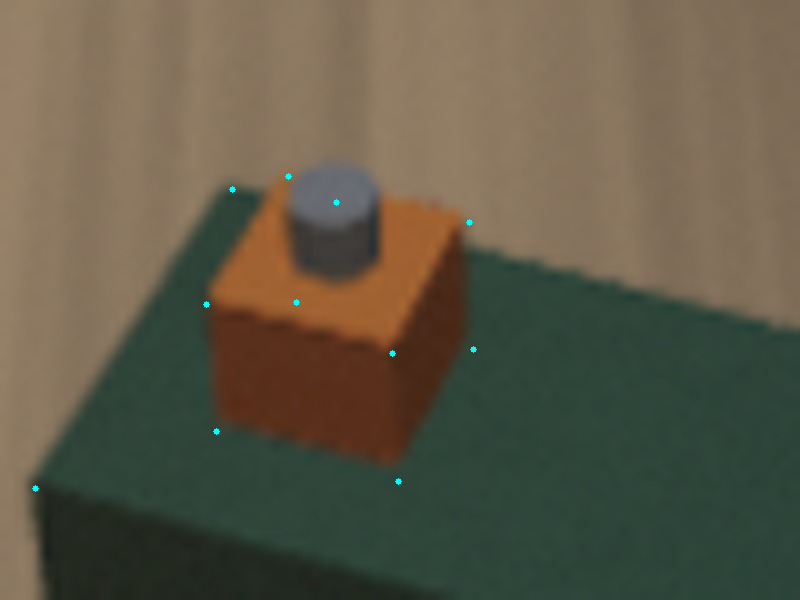

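>>> apply_moves:
  steps:
    - [0.7,0.65,-3.4,0.9,0]
    - [0.7,0.65,-3.4,0.9,0]
    - [0.7,0.65,-3.4,0.9,0]
    - [0.5,0.5,-2.2,0.8,0]
    - [0,0,0,0,0]
    - [0,0,0,0,0]
    - [0,0,0,0,0]

```text
clock: 27.33
tcp_pos: [0.566, 0.2291, 0.0644]
ee_rot: [[-0.015, -0.252, -0.967], [0.004, -0.968, 0.252], [-1.0, 0.0, 0.015]]
ft_force: [-0.3, 0.2, -0.3]
grip_width: 1.003
```

```bash
python3 - <<'E'
from h import *
s=arm.sense();c=arm.read_camera("wrist");P=pose(c,s)
print(s["clock"],s["tcp_pos"],np.round(s["ee_rot"],3).tolist())
b=warp(c,P,.57,.23,.16,.28,.03);cv2.imwrite("pics/l10.png",np.hstack([b[:,:,::-1],cv2.resize(c["image"][:,:,::-1],(448,280),).repeat(1,0) if 0 else cv2.copyMakeBorder(cv2.resize(c["image"][:,:,::-1],(448,280)),0,280,0,0,cv2.BORDER_CONSTANT)]))
E
```

```text
27.3333 [0.56600959 0.22914688 0.06441826] [[-0.015, -0.252, -0.967], [0.004, -0.968, 0.252], [-1.0, 0.0, 0.015]]
```

View pics/l10.png

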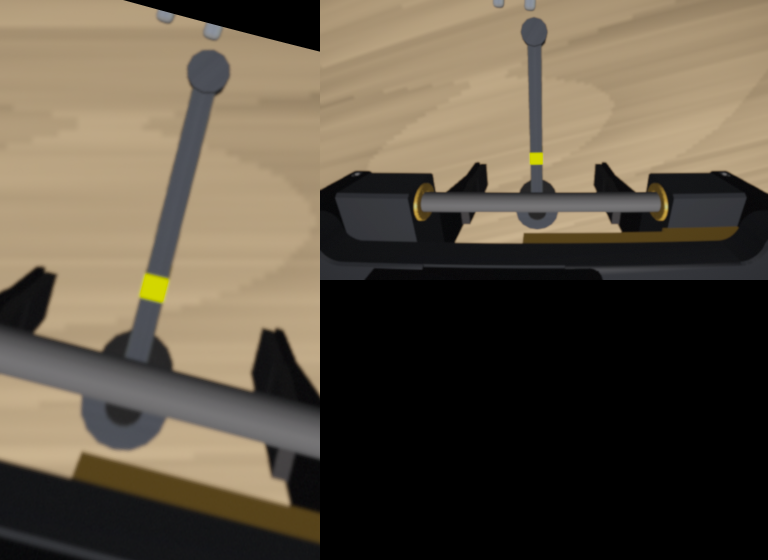

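>>> apply_moves:
  steps:
    - [0,0.45,-2.9,0.6,0]
    - [0,0,-2.7,0,0]
    - [0,0,0,0,0]
    - [0,0,0,0,0]
    - [0,0,0,0,0]

```text
clock: 27.8
tcp_pos: [0.572, 0.2365, 0.0201]
ee_rot: [[0.004, -0.242, -0.97], [0.015, -0.97, 0.242], [-1.0, -0.016, -0.0]]
ft_force: [-0.4, 1.2, -0.1]
grip_width: 1.002
```

>>> apply_moves:
  steps:
    - [-0.8,-0.45,-1.8,0,0]
    - [0,0,0,0,0]
    - [0,0,0,0,0]

```text
clock: 28.05
tcp_pos: [0.5682, 0.2344, 0.0095]
ee_rot: [[0.015, -0.24, -0.971], [0.022, -0.97, 0.24], [-1.0, -0.025, -0.01]]
ft_force: [-0.1, 0.4, 0.5]
grip_width: 0.999
```

>>> apply_moves:
  steps:
    - [-0.4,-0.2,-1.1,0,40]
    - [0,0,0,0,80]
    - [0,0,0,0,120]

```text
clock: 28.3
tcp_pos: [0.5696, 0.2354, 0.0062]
ee_rot: [[0.028, -0.237, -0.971], [0.028, -0.971, 0.238], [-0.999, -0.034, -0.02]]
ft_force: [1.1, -0.5, -0.1]
grip_width: 0.852
```

>>> apply_moves:
  steps:
    - [0,0,3,0,120]
    - [-0.3,-0.1,-3,0,120]
    - [0,0,3,0,120]
    - [-0.3,-0.1,-3,0,120]
    - [0,0,0,0,120]
    - [0,0,0,0,120]
    - [0,0,0,0,120]

```text
clock: 28.88
tcp_pos: [0.5715, 0.238, 0.0076]
ee_rot: [[0.022, -0.235, -0.972], [0.021, -0.972, 0.235], [-1.0, -0.026, -0.016]]
ft_force: [0.2, -0.2, -0.5]
grip_width: 0.539
```

>>> apply_moves:
  steps:
    - [-1.0,-0.6,-0.7,0,120]
    - [0,0,0,0,120]
    - [0,0,0,0,120]

```text
clock: 29.13
tcp_pos: [0.5633, 0.2331, 0.0064]
ee_rot: [[0.029, -0.234, -0.972], [0.026, -0.972, 0.235], [-0.999, -0.032, -0.022]]
ft_force: [1.1, 0.5, -0.6]
grip_width: 0.529
```

>>> apply_moves:
  steps:
    - [0.2,0.1,-0.4,0,255]
    - [0,0,0,0,255]
    - [0,0,0,0,255]
    - [0,0,0,0,255]
    - [0,0,0,0,255]
    - [0,0,0,0,255]
  grip_force: 60

```text
clock: 29.63
tcp_pos: [0.5678, 0.2352, 0.0069]
ee_rot: [[0.035, -0.234, -0.972], [0.03, -0.972, 0.235], [-0.999, -0.037, -0.027]]
ft_force: [0.6, -5.1, 1.8]
grip_width: 0.158
```

>>> apply_moves:
  steps:
    - [0,0,0,0,255]
    - [0,0,0,0,255]
    - [0,0,0,0,255]

```text
clock: 29.88
tcp_pos: [0.5675, 0.2343, 0.0071]
ee_rot: [[0.033, -0.235, -0.971], [0.028, -0.971, 0.236], [-0.999, -0.035, -0.026]]
ft_force: [0.2, 0.1, 1.4]
grip_width: 0.133
```

>>> apply_moves:
  steps:
    - [0,0,3,0,255]
    - [0,0,4,0,255]
    - [0,0,4,0,255]
    - [0,0,4,0,255]
    - [0,0,3,0,255]
    - [0,0,0,0,255]
    - [0,0,0,0,255]

```text
clock: 30.47
tcp_pos: [0.5525, 0.2288, 0.174]
ee_rot: [[-0.004, -0.242, -0.97], [0.015, -0.97, 0.242], [-1.0, -0.014, 0.008]]
ft_force: [-0.9, -0.7, -10.4]
grip_width: 0.131
```

```bash
python3 - <<'E'
from h import *
s=arm.sense();print(s["clock"],s["tcp_pos"],s["ft_force"],s["wrist_torque"],np.round(s["ee_rot"],3).tolist(),s["joint_positions"].round(2))
c=arm.read_camera("wrist");save(c,"w11.png");c=arm.read_camera("side");save(c,"s11.png")
E
```

```text
30.4667 [0.55254329 0.22882273 0.17404282] [ -0.91977726  -0.71083878 -10.41241522] [-0.167882    0.39247251  0.00621818] [[-0.004, -0.242, -0.97], [0.015, -0.97, 0.242], [-1.0, -0.014, 0.008]] [ 0.66  0.38 -0.13 -0.02 -1.06  0.68]
```

View pics/w11.png

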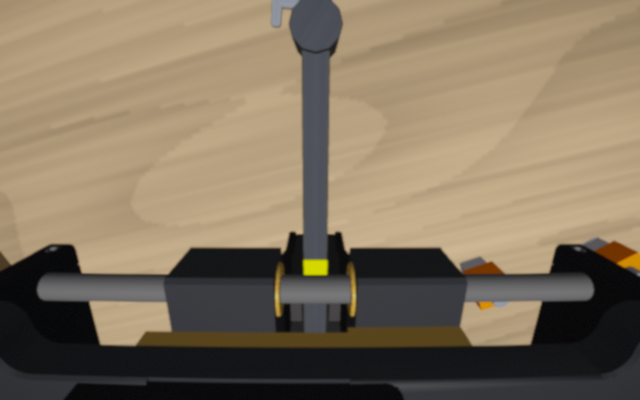

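View pics/s11.png

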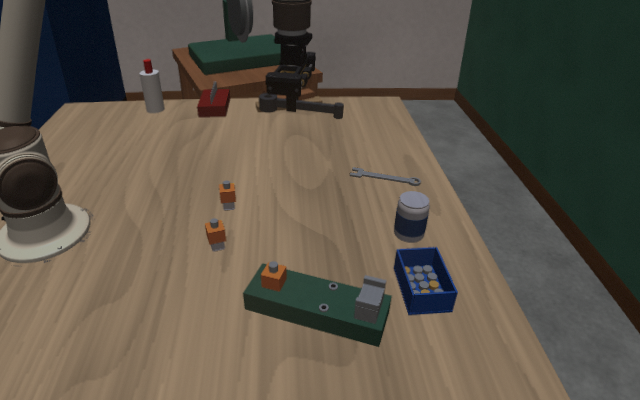

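>>> apply_moves:
  steps:
    - [0,-3,0,-1,255]
    - [0,-4,0,-1,255]
    - [0,-4,0,-1,255]
    - [0.1,-4,0,-1,255]
    - [0.1,-4,0,-1,255]
    - [0.1,-4,0,-1,255]
    - [0.1,-4,0,-1,255]
    - [0.1,-4,0,-1,255]

```text
clock: 31.23
tcp_pos: [0.5436, -0.0853, 0.1455]
ee_rot: [[-0.045, -0.369, -0.928], [0.01, -0.929, 0.369], [-0.999, 0.007, 0.046]]
ft_force: [1.8, 0.0, -7.7]
grip_width: 0.136
```

>>> apply_moves:
  steps:
    - [0.1,-4,0,0,255]
    - [0.1,-4,0,0,255]
    - [0.1,-4,0,0,255]
    - [0.1,-2,0,0,255]
    - [0,0,0,0,255]
    - [0,0,0,0,255]
    - [0,0,0,0,255]

```text
clock: 31.82
tcp_pos: [0.5339, -0.238, 0.1208]
ee_rot: [[-0.084, -0.383, -0.92], [0.019, -0.924, 0.383], [-0.996, 0.015, 0.085]]
ft_force: [0.2, 0.2, -8.2]
grip_width: 0.133
```

>>> apply_moves:
  steps:
    - [0,0,4,0,255]
    - [0,0,0,0,255]
    - [0,0,0,0,255]
    - [0,0,0,0,255]

```text
clock: 32.15
tcp_pos: [0.5313, -0.2331, 0.1549]
ee_rot: [[-0.097, -0.379, -0.92], [0.023, -0.925, 0.379], [-0.995, 0.015, 0.098]]
ft_force: [0.5, 0.6, -7.2]
grip_width: 0.134
```

>>> apply_moves:
  steps:
    - [0,0,0,0,255]
    - [0,0,0,0,255]
    - [0,0,0,0,255]
    - [0,0,0,0,255]

```text
clock: 32.48
tcp_pos: [0.5301, -0.23, 0.1522]
ee_rot: [[-0.102, -0.376, -0.921], [0.025, -0.927, 0.375], [-0.994, 0.015, 0.104]]
ft_force: [-0.6, -0.4, -8.1]
grip_width: 0.134
```

>>> apply_moves:
  steps:
    - [0,3,0,0,255]
    - [0,-3,0,0,255]
    - [0,3,0,0,255]
    - [0,-3,0,0,255]

```text
clock: 32.82
tcp_pos: [0.5338, -0.2195, 0.1503]
ee_rot: [[-0.102, -0.364, -0.926], [0.028, -0.931, 0.363], [-0.994, 0.011, 0.105]]
ft_force: [1.6, 0.9, -9.4]
grip_width: 0.134
```

>>> apply_moves:
  steps:
    - [0,0,-2,0,255]
    - [0,0,0,0,255]
    - [0,0,2,0,255]
    - [0,0,0,0,255]

```text
clock: 33.15
tcp_pos: [0.5356, -0.221, 0.1501]
ee_rot: [[-0.103, -0.36, -0.927], [0.023, -0.933, 0.359], [-0.994, 0.016, 0.104]]
ft_force: [2.3, -0.9, -6.3]
grip_width: 0.137
```

>>> apply_moves:
  steps:
    - [0,0,-1.2,0,255]
    - [0,0,0,0,255]
    - [0,0,-1.2,0,255]
    - [0,0,0,0,255]
    - [0,0,-1.2,0,255]
    - [0,0,0,0,255]

```text
clock: 33.65
tcp_pos: [0.5361, -0.2229, 0.1157]
ee_rot: [[-0.099, -0.361, -0.927], [0.021, -0.932, 0.361], [-0.995, 0.016, 0.1]]
ft_force: [-2.2, 0.6, -9.4]
grip_width: 0.13
```

>>> apply_moves:
  steps:
    - [0,0,4,0,255]
    - [0,0,0,0,255]

```text
clock: 33.82
tcp_pos: [0.5357, -0.2239, 0.1571]
ee_rot: [[-0.103, -0.361, -0.927], [0.02, -0.932, 0.361], [-0.995, 0.019, 0.103]]
ft_force: [4.1, -1.2, -2.7]
grip_width: 0.132
```

```bash
python3 - <<'E'
from h import *
def p():
    s=arm.sense();print(s["clock"],s["tcp_pos"].round(4),np.round(np.array(s["ee_rot"])[:,0],4).tolist(),s["joint_positions"].round(4),s["joint_vel"].round(3),s["joint_efforts"].round(2))
p()
for i in range(3): arm.read_camera("wrist");p()
E
```

```text
33.8167 [ 0.5357 -0.2239  0.1571] [-0.1025, 0.0195, -0.9945] [-0.121   0.4157 -0.1178 -0.0077 -1.1417  1.3252] [-0.003  0.109 -0.125 -0.072  0.109 -0.   ] [ -0.14 -34.27  12.32   2.58  -2.01  -0.  ]
33.8667 [ 0.5331 -0.2224  0.1524] [-0.1091, 0.0243, -0.9937] [-0.121   0.4193 -0.1237 -0.0121 -1.1393  1.3253] [ 0.004  0.043 -0.099 -0.072  0.008  0.001] [ -0.15 -47.34  21.82   5.74  -0.49   0.  ]
33.9167 [ 0.531  -0.2215  0.15  ] [-0.1142, 0.0269, -0.9931] [-0.1208  0.4209 -0.1275 -0.0142 -1.1393  1.3252] [ 0.002  0.026 -0.056 -0.02   0.    -0.   ] [ -0.05 -45.45  21.35   5.42  -0.24   0.  ]
33.9667 [ 0.5301 -0.2212  0.1487] [-0.1169, 0.0276, -0.9928] [-0.1208  0.422  -0.1294 -0.0146 -1.1391  1.3253] [ 0.002  0.018 -0.026 -0.     0.007  0.001] [ 3.000e-02 -4.473e+01  2.058e+01  5.080e+00 -3.300e-01  0.000e+00]
```

>>> apply_moves:
  steps:
    - [0.6,3.8,-0.5,0,255]
    - [0.6,3.8,-1.3,0,255]
    - [0.6,3.6,-1.5,0,255]
    - [0.6,3.4,-2,0,255]
    - [0,0,-2,0,255]
    - [0,0,0,0,255]

```text
clock: 34.47
tcp_pos: [0.5517, -0.0719, 0.0721]
ee_rot: [[-0.119, -0.37, -0.921], [0.026, -0.929, 0.369], [-0.992, 0.02, 0.121]]
ft_force: [-1.6, -0.7, -9.4]
grip_width: 0.131
```

>>> apply_moves:
  steps:
    - [0.6,-1.5,3.5,0,255]
    - [0.7,-3,2.7,0,255]
    - [0.7,-4,0.3,0,255]
    - [0.7,-3.5,0.3,0,255]
    - [0.5,-1.5,0.3,0,255]
    - [0,0,0,0,255]

```text
clock: 34.97
tcp_pos: [0.5804, -0.213, 0.1463]
ee_rot: [[-0.131, -0.364, -0.922], [0.021, -0.931, 0.364], [-0.991, 0.028, 0.13]]
ft_force: [0.8, 0.1, -7.5]
grip_width: 0.13
```

```bash
cat > lv.py <<'E'
from h import *
s=arm.sense();c=arm.read_camera("wrist");save(c,"w12.png");P=pose(c,s);R=np.array(s["ee_rot"])
print(s["clock"],s["tcp_pos"].round(4),np.round(R,3).tolist())
c2=arm.read_camera("side");cv2.imwrite("pics/s12.png",cv2.resize(c2["image"][150:350,180:420,::-1],(720,600),interpolation=cv2.INTER_CUBIC))
E
python3 lv.py
```

```text
34.9667 [ 0.5804 -0.213   0.1463] [[-0.131, -0.364, -0.922], [0.021, -0.931, 0.364], [-0.991, 0.028, 0.13]]
```

View pics/w12.png

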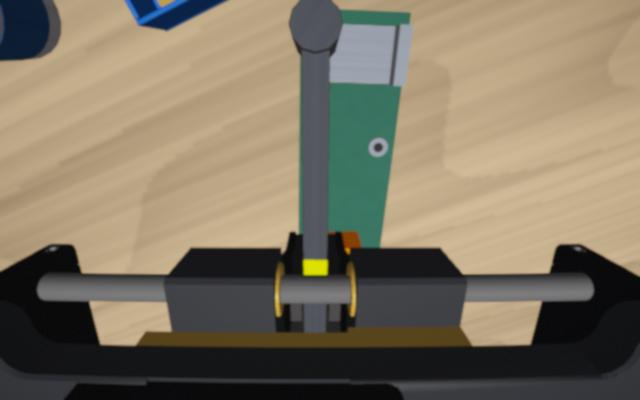

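View pics/s12.png

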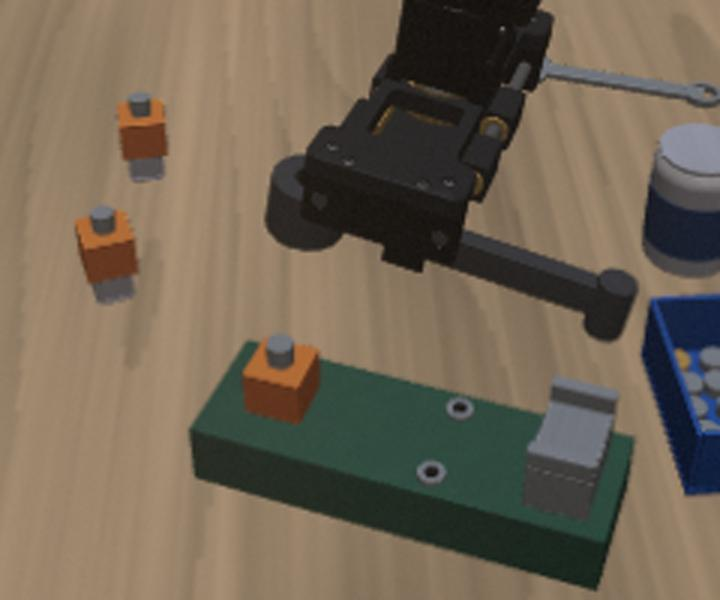

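>>> apply_moves:
  steps:
    - [-0.2,0.6,-2,-1.5,255]
    - [0,0,-1,0,255]

```text
clock: 35.23
tcp_pos: [0.577, -0.2038, 0.117]
ee_rot: [[-0.13, -0.389, -0.912], [0.027, -0.921, 0.389], [-0.991, 0.026, 0.13]]
ft_force: [-2.1, 0.6, -9.5]
grip_width: 0.132
```

```bash
cat > lev.py <<'E'
from h import *
s=arm.sense();R=np.array(s["ee_rot"]);t=s["tcp_pos"]
l=np.array([.026,0,-1]);so=np.array([.508,-.2138]);th=np.radians(-23.1)
F=np.array([[np.cos(th),np.sin(th)],[-np.sin(th),np.cos(th)]])
print(s["clock"],t.round(4),R[:,0].round(3),"yaw",np.degrees(np.arctan2(-R[1,2],-R[0,2])).round(2),"pitch",(R@l)[2].round(3),s["ft_force"].round(1),s["wrist_torque"].round(2))
for n,d in (("hub",-.059),("small",.111)):
    w=t+R@(np.array([.0071,0,0])+d*l);print(n,w.round(4),(F@(w[:2]-so)).round(4))
E
python3 lev.py
```

```text
35.2333 [ 0.577  -0.2038  0.117 ] [-0.13   0.027 -0.991] yaw -23.07 pitch -0.156 [-2.1  0.6 -9.5] [-0.05 -0.03  0.  ]
hub [ 0.5225 -0.1807  0.1191] [0.0003 0.0361]
small [ 0.677  -0.2466  0.0927] [0.1683 0.0361]
```

>>> apply_moves:
  steps:
    - [0,-0.2,-1.3,0,255]
    - [0,0,-0.8,0,255]

```text
clock: 35.4
tcp_pos: [0.5758, -0.2044, 0.0958]
ee_rot: [[-0.132, -0.385, -0.913], [0.026, -0.922, 0.385], [-0.991, 0.027, 0.132]]
ft_force: [-3.9, 1.8, -1.9]
grip_width: 0.137
```

```bash
python3 lev.py; python3 lv.py
```

```text
35.4 [ 0.5758 -0.2044  0.0958] [-0.132  0.026 -0.991] yaw -22.86 pitch -0.158 [-3.9  1.8 -1.9] [-0.13  0.33 -0.1 ]
hub [ 0.5212 -0.1815  0.0981] [-0.0005  0.0349]
small [ 0.6759 -0.2469  0.0713] [0.1674 0.0354]
35.4 [ 0.5758 -0.2044  0.0958] [[-0.132, -0.385, -0.913], [0.026, -0.922, 0.385], [-0.991, 0.027, 0.132]]
```

View pics/s12.png

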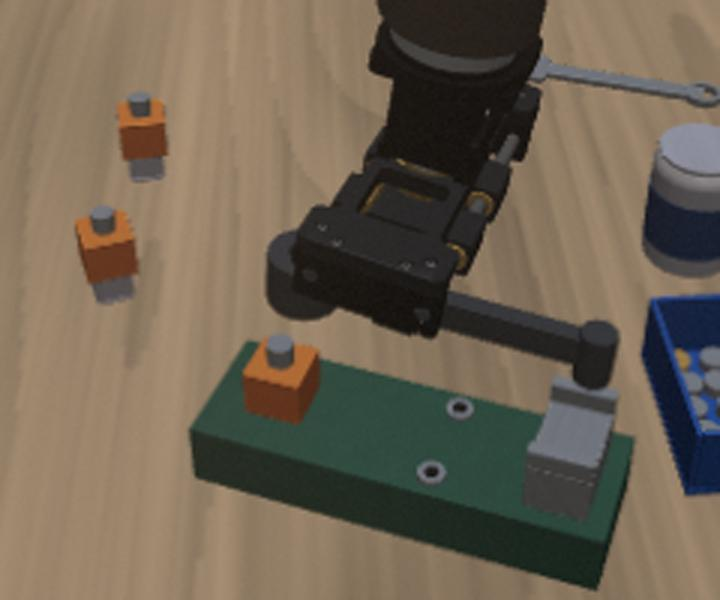

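View pics/w12.png

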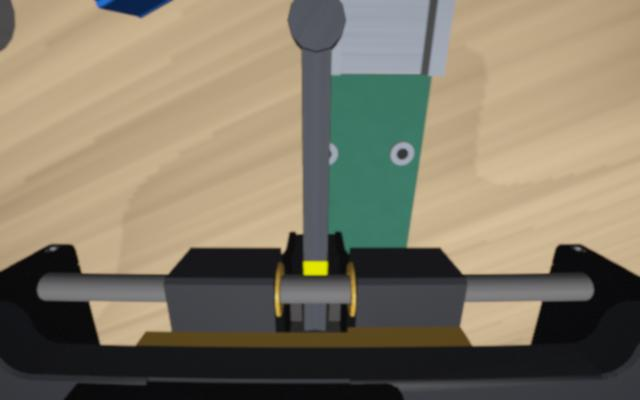

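>>> apply_moves:
  steps:
    - [0,0,-0.8,0,255]
    - [0,0,-0.3,0,255]

```text
clock: 35.67
tcp_pos: [0.5774, -0.2044, 0.0873]
ee_rot: [[-0.129, -0.383, -0.915], [0.024, -0.923, 0.383], [-0.991, 0.028, 0.128]]
ft_force: [-3.1, 0.9, -1.9]
grip_width: 0.133
```

```bash
python3 lev.py; python3 lv.py
```

```text
35.6667 [ 0.5774 -0.2044  0.0873] [-0.129  0.024 -0.991] yaw -22.74 pitch -0.154 [-3.1  0.9 -1.9] [-0.3   0.34 -0.12]
hub [ 0.5228 -0.1816  0.0893] [0.001  0.0354]
small [ 0.6777 -0.2467  0.0632] [0.169  0.0363]
35.6667 [ 0.5774 -0.2044  0.0873] [[-0.129, -0.383, -0.915], [0.024, -0.923, 0.383], [-0.991, 0.028, 0.128]]
```

View pics/s12.png

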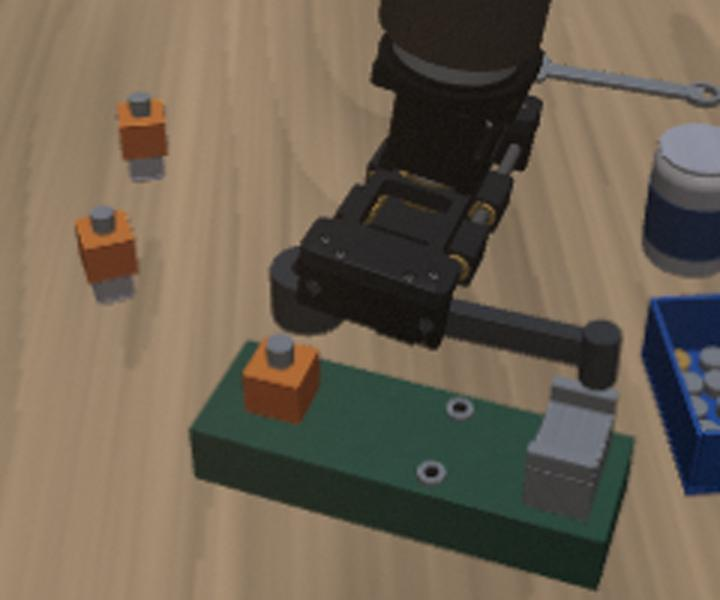

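>>> apply_moves:
  steps:
    - [0,0,-0.4,0,255]

```text
clock: 35.85
tcp_pos: [0.5784, -0.2047, 0.0852]
ee_rot: [[-0.126, -0.383, -0.915], [0.023, -0.924, 0.383], [-0.992, 0.028, 0.125]]
ft_force: [-3.4, -0.2, -0.4]
grip_width: 0.132
```

>>> apply_moves:
  steps:
    - [0,0,4,0,255]
    - [-1.4,-3.3,2,0,255]
    - [0,0,0,0,255]

```text
clock: 36.1
tcp_pos: [0.563, -0.2365, 0.1413]
ee_rot: [[-0.134, -0.38, -0.915], [0.025, -0.925, 0.38], [-0.991, 0.028, 0.133]]
ft_force: [0.1, 0.9, -7.7]
grip_width: 0.133
```

```bash
sed -i 's/l=np.array(\[.026,0,-1\])/l=np.array([-.16,0,-1])/' lev.py; python3 lev.py; python3 lv.py;python3 lev.py
```

```text
36.1 [ 0.563  -0.2365  0.1413] [-0.134  0.025 -0.991] yaw -22.54 pitch 0.026 [ 0.1  0.9 -7.7] [-0.11 -0.5   0.04]
hub [ 0.5068 -0.2137  0.1328] [-0.0012 -0.0004]
small [ 0.666  -0.2789  0.1371] [0.1709 0.0021]
36.1 [ 0.563  -0.2365  0.1413] [[-0.134, -0.38, -0.915], [0.025, -0.925, 0.38], [-0.991, 0.028, 0.133]]
36.2 [ 0.5646 -0.2329  0.1389] [-0.132  0.028 -0.991] yaw -22.46 pitch 0.026 [-0.   0.6 -8.1] [-0.06 -0.45  0.  ]
hub [ 0.5083 -0.2101  0.1304] [-0.0011  0.0035]
small [ 0.6676 -0.2753  0.1347] [0.171  0.0061]
```

View pics/s12.png

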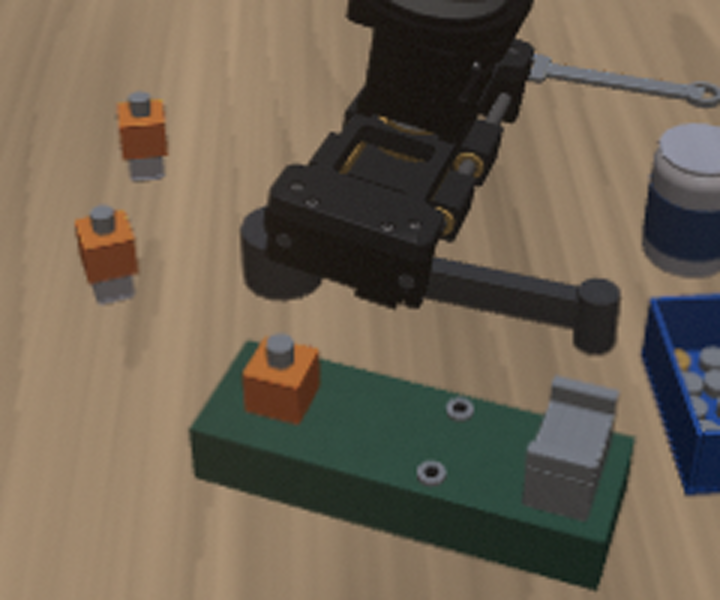

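View pics/w12.png

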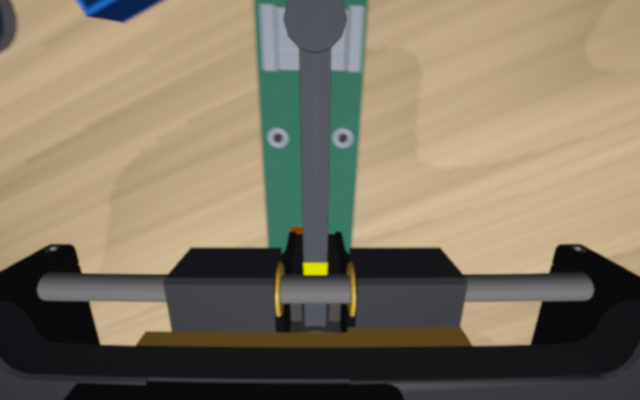

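```bash
cat > chk.py <<'E'
from h import *
so=np.array([.508,-.2138]);th=np.radians(-23.1);F=np.array([[np.cos(th),np.sin(th)],[-np.sin(th),np.cos(th)]])
T={}
for n in("side","top"):
    c=arm.read_camera(n)
    for t in("hub","small_end"):
        for d in arm.tip_of(t,n)[:2]:
            w=onz(c,[d["xy"]],.134)[0];print(n,t,np.round(d["xy"],1),round(d["p"],2),w.round(4),(F@(w[:2]-so)).round(4)); T.setdefault(t,{}).setdefault(n,(ray(c,[d["xy"]])))
for t,v in T.items():
    if len(v)==2:
        A=[];b=[]
        for o,d in v.values():
            d=d[0]/np.linalg.norm(d[0]);M=np.eye(3)-np.outer(d,d);A.append(M);b.append(M@o)
        x=np.linalg.lstsq(np.vstack(A),np.hstack(b),rcond=None)[0];print("tri",t,x.round(4),(F@(x[:2]-so)).round(4))
E
python3 chk.py; python3 lev.py; python3 -c "
from h import *
c=arm.read_camera('top');cv2.imwrite('pics/t13.png',cv2.resize(c['image'][100:300,300:500,::-1],(600,600),interpolation=cv2.INTER_CUBIC))"
```

```text
side hub [273.1 242.6] 0.62 [ 0.5105 -0.216   0.134 ] [ 0.0031 -0.0011]
side small_end [376.6 263.9] 0.6 [ 0.6692 -0.2752  0.134 ] [0.1723 0.0068]
top hub [393.9 230.3] 0.74 [ 0.5076 -0.2135  0.134 ] [-0.0005  0.0001]
top small_end [383.  129.9] 0.67 [ 0.7435 -0.1877  0.134 ] [0.2063 0.1164]
top small_end [390.2 227. ] 0.32 [ 0.5152 -0.2048  0.134 ] [0.0031 0.0111]
tri hub [ 0.509  -0.2137  0.132 ] [0.0009 0.0004]
tri small_end [ 0.7236 -0.1946  0.0646] [0.1908 0.1022]
36.5 [ 0.5636 -0.2319  0.1375] [-0.138  0.027 -0.99 ] yaw -22.36 pitch 0.021 [ 0.9  0.6 -7.6] [-0.22 -0.48 -0.04]
hub [ 0.5073 -0.2092  0.1292] [-0.0025  0.004 ]
small [ 0.6667 -0.274   0.1328] [0.1696 0.0069]
```

View pics/t13.png

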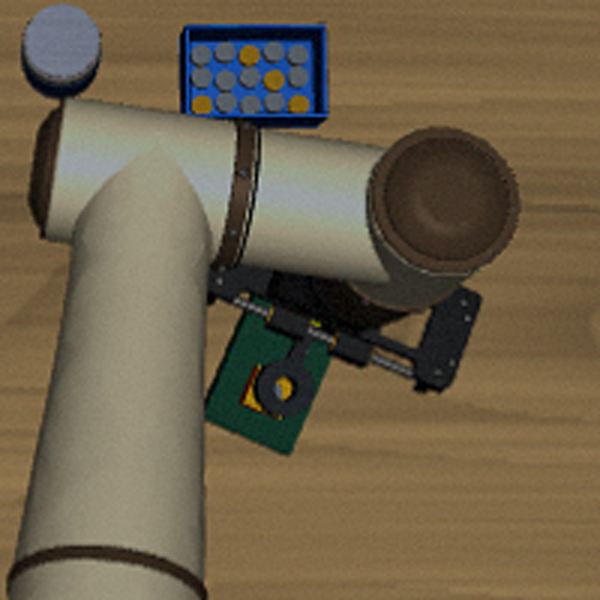

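>>> apply_moves:
  steps:
    - [-0.1,-0.6,0.9,-1.2,255]
    - [0,0,0,0,255]

```text
clock: 36.72
tcp_pos: [0.5627, -0.2378, 0.1466]
ee_rot: [[-0.138, -0.396, -0.908], [0.03, -0.918, 0.396], [-0.99, 0.028, 0.139]]
ft_force: [0.6, -0.9, -5.9]
grip_width: 0.132
```

```bash
python3 lev.py; python3 chk.py; python3 lev.py
```

```text
36.7167 [ 0.5627 -0.2378  0.1466] [-0.138  0.03  -0.99 ] yaw -23.59 pitch 0.02 [ 0.6 -0.9 -5.9] [-0.3  -0.66  0.  ]
hub [ 0.5069 -0.2139  0.1384] [-0.001  -0.0005]
small [ 0.6649 -0.2821  0.1417] [ 0.1712 -0.0012]
side hub [273.9 239.1] 0.8 [ 0.5117 -0.2072  0.134 ] [0.0008 0.0075]
side small_end [374.7 265.2] 0.64 [ 0.6657 -0.2779  0.134 ] [0.1702 0.0029]
top hub [396.  229.2] 0.7 [ 0.5102 -0.2184  0.134 ] [ 0.0038 -0.0033]
tri hub [ 0.5111 -0.217   0.1419] [ 0.0041 -0.0017]
37.0167 [ 0.5615 -0.2363  0.1445] [-0.141  0.032 -0.989] yaw -23.54 pitch 0.016 [-0.4 -0.  -7.7] [-0.2  -0.44 -0.03]
hub [ 0.5056 -0.2125  0.1365] [-0.0027  0.0003]
small [ 0.6637 -0.2806  0.1392] [ 0.1695 -0.0003]
```

```bash
python3 - <<'E'
from h import *
so=np.array([.508,-.2138])
c=arm.read_camera("top");im=cv2.resize(c["image"][200:260,365:425,::-1],(600,600),interpolation=cv2.INTER_CUBIC)
a=np.linspace(0,2*np.pi,40)
for z,r,col in((.170,.022,(0,255,255)),(.170,.009,(0,255,255)),(.136,.009,(255,0,255)),(.084,.008,(0,255,0))):
    for u in (proj(c,np.c_[so[0]+r*np.cos(a),so[1]+r*np.sin(a),0*a+z])-[364.5,199.5])*10: cv2.circle(im,(int(u[0]),int(u[1])),2,col,-1)
c=arm.read_camera("side");cv2.imwrite("pics/t14.png",np.hstack([cv2.resize(im,(400,400)),cv2.resize(c["image"][210:310,230:330,::-1],(400,400),interpolation=cv2.INTER_CUBIC)]))
c2=c["image"][200:300,250:400,::-1];cv2.imwrite("pics/s14.png",cv2.resize(c2,(795,530),interpolation=cv2.INTER_CUBIC))
E
```

```text
(no output)
```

View pics/t14.png

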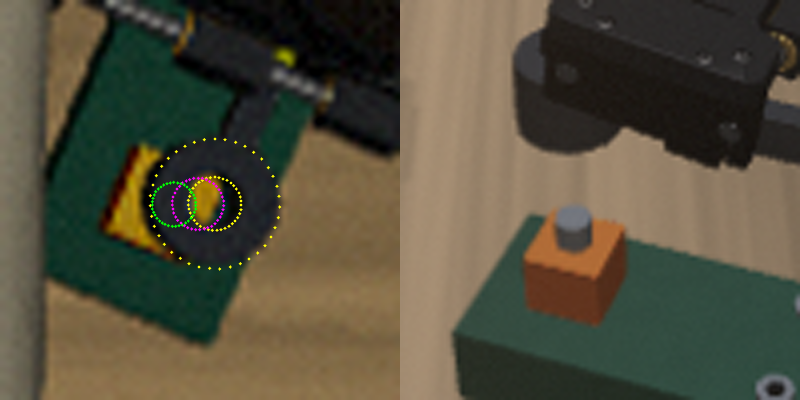

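View pics/s14.png

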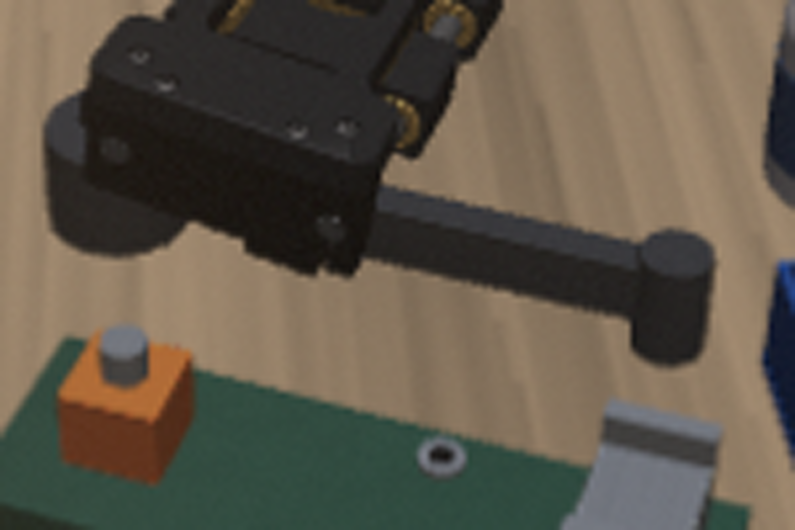

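```bash
python3 - <<'E'
exec(open('lev.py').read())
print(s["joint_vel"].round(3),s["grip_width"]);arm.finish_job()
E
```

```text
37.1167 [ 0.5616 -0.2364  0.1445] [-0.141  0.032 -0.989] yaw -23.54 pitch 0.016 [-0.4  0.5 -7.9] [-0.27 -0.45 -0.  ]
hub [ 0.5057 -0.2125  0.1365] [-0.0026  0.0003]
small [ 0.6638 -0.2806  0.1392] [ 0.1695 -0.0003]
[-0.002  0.     0.     0.002  0.001  0.   ] 0.13388782106891095
the job is handed in; nothing more can be done
```

The plug is in its socket and released, and the lever was handed in at 37.1 s, held over the fixture in the gripper. I did not touch the tin, the wrench or the bin.

**Plug:** I picked the plug farthest from the base and pushed it into the socket with about 57 N. In the side picture it looks seated flush. My measurements there could not rule out it sitting 1 to 2 mm high. The tool rose about 5 mm between that push and letting go, and I did not press the plug down again.

**Lever position:** I lifted the lever at the yellow band.
- **Hub:** By arm kinematics it is about 3 mm from the pin's axis and 52 mm above the pin. The networks on the top and side cameras put it about 4 mm off the other way and 57 mm above. The last top picture agreed with the expected position to about 1 mm.
- **Small end:** By arm kinematics it is within 1 mm of the line over the rest.

**Level:** The arm sagged under the load and the lever pitched. To level it again I pressed its small end briefly on one cheek of the rest, without letting go of it. The final pitch is about 1° by calculation. Sideways roll was not measured and is probably 1.5 to 3.5°. The gripper itself leans about 8°. The arm was at rest when I handed in.

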